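Raking-light set-up for a stone fragment

ROBOT

A 6-joint arm with a two-finger parallel gripper is mounted at the origin on the work surface. World frame = base frame: x ahead of the robot, y to its left, z up, the work surface at z = 0. Lengths are in mm, angles in rad, forces in N, time in s.
With the tool pointing down it reaches from about 350 to 775 mm from the base axis. Payload 7.3 kg.
Tool frame: the origin (TCP) lies on the centre line of the jaws, within the pads' length; the fingertips stand 22 mm ahead of it and the grasp point (between the pads) lies 3 mm ahead of it; z points along the fingers, y is the direction in which the jaws open and shut (so a half turn about z gives the same grasp; the last joint's range is limited). The gripper opens to 92 mm and grips with 3 to 60 N. Pads are 19 mm wide; open, the fingers measure 130 mm over their backs; the gripper's body (75 mm by 190 mm) begins 47 mm behind the grasp point.
Start: joints at [0.98, 0.342, 1.524, -0, 1.275, -0.146], TCP at [225.883, 473.94, 248.741] pointing down, gripper open.
Joint ranges: [-2.53, 2.53], [-0.77, 2.02], [0.04, 2.7], [-1, 4.14], [0.28, 2.66], [-3.11, 3.11]. Speed limits (rad/s): [2.57, 2.57, 3.14, 3.14, 3.14, 3.14].

INTERFACE

Orientations are given as [roll, pitch, yaw] about the fixed x, y, z axes, in that order (R = Rz(yaw) Ry(pitch) Rx(roll)).
In Python, from plant import get_obs, capture, close_job gives the robot as it stands.
- The arm moves only by the tool carry_out, never from a script. Its arguments are lists of equal length, an entry for each row: "xyz": the shift along the tool's x, y, z scaled (see below), a list of three; "dr": the turn, a rotation vector about the tool's x, y, z scaled (see below), a list of three. A call has 1 to 8 rows; each row shifts and turns the commanded pose from where the row before left it, along the tool's axes as they then stand; what a row does not reach is not made up. The controller multiplies each number of a shift by 0.06 m and each number of a turn by 8 degrees. A row lasts 1/8 s, in which the tool goes at most 62.5 mm and 10.7 degrees, less where a joint would pass 70% of its speed; a pose out of reach is approached as far as the arm can. A call with a number of a shift or a turn outside -1 to 1 is refused whole. A call with a gripper value outside its range is refused whole. "gripper" is the gripper's target within -1 to 1 (fully open at 1, half-way at 0, shut at -1), set as the call begins (left out, the last holds). The fingers move at their own pace and stop on an object; the grip force is fixed at half the most. Time passes only in rows, so rows that do not move let the fingers close. It gives the time, the measured TCP pose, the force and the opening at its end, in the units of the state.
- get_obs(): the state, without advancing time (a new reading comes with each control period).
- capture(name): name is "side" or "top" or "wrist"; returns a dict with "image" (384x512x3 uint8, blue, green, red), "fx", "fy", "cx", "cy" (pixels), "D" ([k1, k2, p1, p2, k3] as OpenCV has them; the pictures are not rectified), "pose" (4x4, takes a point from camera to world coordinates). Camera axes: x right, y up, looking along -z (the intrinsics and any distortion apply to the point x, -y, -z); pixel columns grow to the right and rows downward; lengths in mm; the calibration is good to about 2 mm. A picture is of the moment at which its call begins. There is no depth.
- close_job(): hands the job in, once; it reports no verdict.
The state is a dict: "time": time; "joint_positions": joint angles; "dq": joint speeds; "tau": joint torques, N m; "tool_pos": TCP position; "tcp_rot": TCP orientation; "contact_force": force on the tool from outside, world axes, zero at the start; "moment": the same for the moment, N m; "grip_width": finger opening in mm.
Only numpy, scipy, OpenCV 4.12 (cv2) and the standard library are available. Lean on these libraries where they do the work, as an engineer would, in place of code of your own. Each camera call takes 0.05 s, during which the arm holds its last target.

TASK

Set up a raking-light photograph: lay the long bar-shaped stone fragment flat on the table midway between the two matching metal posts in front of the light box, and let go of it. Then lift the light box's spring-loaded lid by its front handle until the lid lines up with the steel index arm beside it, and finish while still holding the lid steady at that angle (it snaps shut if released). Do not shift the posts or the index arm, and leave the other things on the table where they are.

Things in the scene. Friction and masses are not known exactly. Their poses are not given: they have to be found in the camera images.
- fragment_center (a point): centre, half-way up, of the long bar-shaped dark stone fragment: 78 long (its x), 30 wide (its y, sizes in mm; flat parallel upright sides over the middle 60 mm), 26 high, about 0.12 kg, lying loose on the table to the left or right with its point 13 mm above the table. The other stones are roundish lumps
- post_a_center (a point): centre, half-way up, of one of two matching loose aluminium posts, round, 30 across, 42 tall, standing in front of the light box. The other post stands 180 mm away from it along this one's +y axis (horizontal), so the midway spot is at 90 mm
- post_b_center (a point): centre, half-way up, of the other matching post, 30 across, 42 tall
- lightbox: grey painted light box fixed to the table, 145 deep (its x), 220 wide (its y), 70 high without the lid; the point is the centre of its underside, its front faces its own -x, towards the robot. The lid's hinge axis runs along its y axis, 72.5 mm behind the centre (along its +x) and 76 mm above the table
- lid_handle (a point): centre of the lid's handle: a round steel bar 14 thick and 120 long, parallel to the box's y axis, standing clear in front of the lid's front edge with a 34 mm gap between bar and lid; two thin side rods at 55 mm left and right of the point carry it. It swings with the lid, 190 mm from the hinge axis; its x axis lies in the plane of the lid, pointing from handle to hinge. With the lid shut it is 76 mm above the table
- lid (a joint): opening angle of the lid in rad: 0 shut (level), growing as the front edge rises, at most 1.3. A spring and its weight pull it shut: at the handle, square to the lid, about 3 to 4 N when shut and 6 to 7 N at 0.8 rad; it never stays open by itself
- index (a joint): angle in rad of the index arm above level, on the same scale as the lid's: the lid is in line with the arm when both values are equal. It lies somewhere between 0.45 and 0.85 and stays put by friction
- index_tip (a point): tip of the index arm, a flat steel bar with a round steel end, pivoted on the line of the lid's hinge axis, 142 mm from the middle of the lid on the box's +y side (31 mm clear of the lid's edge), 170 mm from the hinge axis; its x axis points along the arm to the hinge. Not to be touched
- lump_big: roundish dark stone lump, 64 x 54 x 38 (mm); a bystander to be left alone; the point is the middle of its underside
- lump_c: small stone lump, 40 x 34 x 22 (mm); a bystander to be left alone; the point is the middle of its underside
- lump_d: small stone lump, 36 x 36 x 24 (mm); a bystander to be left alone; the point is the middle of its underside
- lump_e: larger stone lump, 85 x 60 x 45 (mm); a bystander to be left alone; the point is the middle of its underside
- brush: hand brush with a plastic handle, lying (mm); a bystander to be left alone; the point is the middle of its underside
- jar: lidded glass jar, 60 across and 70 tall (mm); a bystander to be left alone; the point is the middle of its underside

How it is judged:
By the outcome, as a careful person would: the job done as asked, in the order asked, and still so for the second after the job is handed in, while the arm keeps its last pose, push and grip.
It also fails if it takes over 64 s, if anything falls off the work surface, if the arm or the gripper's body presses on something with over 40 N, if the wrist force passes 120 N, or if a joint passes its speed limit or range.

## Working session

There is one attempt and no reset: what is moved stays moved. The work goes in short steps, Python scripts to look and compute and a tool call to move; the robot and the scene stay as the last step left them, time stands still between calls to the robot, and variables do not carry over. Pictures are saved under pics/ and viewed, and the job is handed in when it is done.

Besides the shell and the picture viewer there is one more tool, called after "Request:" in YAML: its name, and indented under it one key for each argument. carry_out: Moves the arm, as the interface text tells. Shifts and turns lie within -1 to 1; 1 stands for 0.06 m of shift or 8 degrees of turn. Its arguments: {"type":"object","properties":{"xyz":{"type":"array"},"dr":{"type":"array"},"gripper":{"type":"number"}},"required":["xyz","dr"]}

```bash
ls; mkdir -p pics; python3 - <<'E'
from plant import get_obs, capture
import cv2
print(get_obs())
for n in("top","side","wrist"):
    c=capture(n); cv2.imwrite(f"pics/{n}0.png",c["image"]); print(n,{k:c[k] for k in("fx","fy","cx","cy","D")}); print(c["pose"])
E
```

```text
pics
{'time': 0.0, 'joint_positions': array([ 9.80028676e-01,  3.42695378e-01,  1.52501603e+00, -1.22113172e-05,
        1.27537995e+00, -1.45965042e-01]), 'dq': array([ 0.00043808, -0.00072624,  0.00011562, -0.00291034, -0.00214372,
       -0.00038506]), 'tau': array([-4.10248185e-05, -4.31236124e+01, -2.44217938e+01,  7.16508483e-02,
        5.60653768e-02, -1.59213514e-04]), 'tool_pos': array([225.65549274, 473.62125613, 248.05946845]), 'tcp_rot': array([-3.14010819e+00, -2.06429291e-04,  2.69679346e+00]), 'contact_force': array([ 0.57976923,  0.34901149, -0.5020632 ]), 'moment': array([-0.00544333, -0.01332738, -0.00481804]), 'grip_width': 91.70695356888213}
top {'fx': 370.62172819630626, 'fy': 370.62172819630626, 'cx': 250.90934567005425, 'cy': 194.246824016429, 'D': array([-0.073889,  0.      ,  0.      ,  0.      ,  0.      ])}
[[-2.86227812e-02  9.88771504e-01 -1.46668501e-01  4.69546619e+02]
 [-9.99563794e-01 -2.72440197e-02  1.14011219e-02 -3.62419674e+01]
 [ 7.27726494e-03  1.46930855e-01  9.89119995e-01  1.02632880e+03]
 [ 0.00000000e+00  0.00000000e+00  0.00000000e+00  1
[... 250 characters left out ...]
158128e-01 -9.39998014e-02  5.12104203e+02]
 [-1.58684601e-01  7.61633528e-01 -6.28278256e-01 -6.22003517e+02]
 [-8.92556470e-03  6.35208520e-01  7.72289111e-01  8.29161636e+02]
 [ 0.00000000e+00  0.00000000e+00  0.00000000e+00  1.00000000e+00]]
wrist {'fx': 305.4012637931098, 'fy': 305.4012637931098, 'cx': 254.8932349021273, 'cy': 196.5511906703374, 'D': array([-0.06754821,  0.        ,  0.        ,  0.        ,  0.        ])}
[[ 4.29521758e-01 -8.75727188e-01 -2.20483451e-01  1.66817317e+02]
 [ 9.03055188e-01  4.16104854e-01  1.06527355e-01  5.02579485e+02]
 [-1.54466683e-03 -2.44864541e-01  9.69556069e-01  3.83825768e+02]
 [ 0.00000000e+00  0.00000000e+00  0.00000000e+00  1.00000000e+00]]
```

View pics/top0.png

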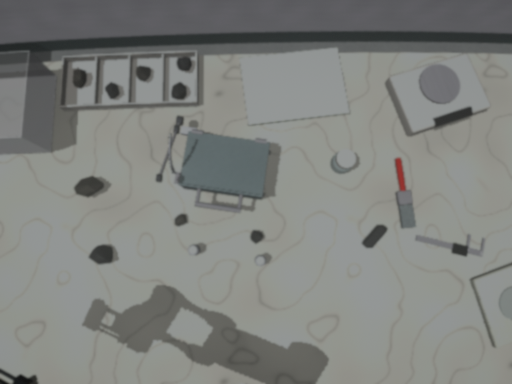

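View pics/side0.png

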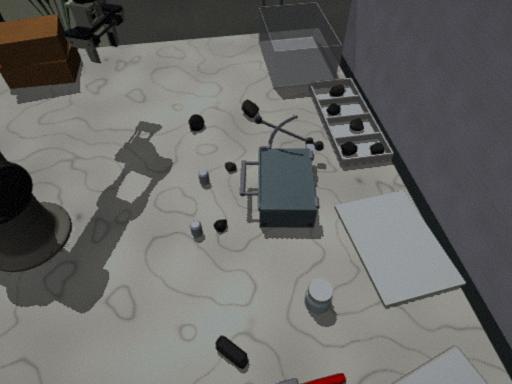

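View pics/wrist0.png

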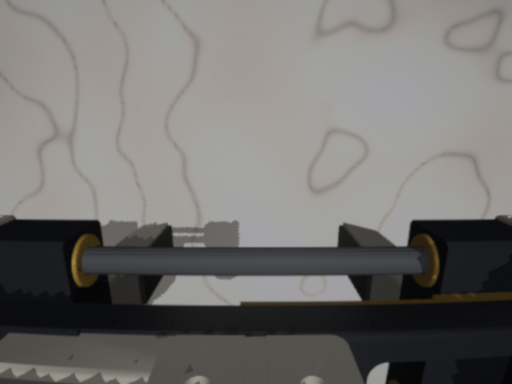

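Top view: fragment at about (375,236), posts at (195,249) and (262,259), box at (226,165), index arm left of it near (170,150). I'll zoom in for measuring.

```bash
cat > h.py <<'E'
import numpy as np, cv2
from plant import get_obs, capture
def K(c): return np.array([[c["fx"],0,c["cx"]],[0,c["fy"],c["cy"]],[0,0,1.]])
def proj(c,P):
    P=np.atleast_2d(np.array(P,float)); T=np.linalg.inv(c["pose"])
    Q=P@T[:3,:3].T+T[:3,3]; Q=Q*[1,-1,-1]
    return cv2.projectPoints(Q,np.zeros(3),np.zeros(3),K(c),c["D"])[0].reshape(-1,2)
def back(c,uv,z):
    uv=np.array(uv,float).reshape(-1,1,2)
    n=cv2.undistortPoints(uv,K(c),c["D"]).reshape(-1,2)
    d=np.c_[n[:,0],-n[:,1],-np.ones(len(n))]@c["pose"][:3,:3].T
    o=c["pose"][:3,3]; return o+d*((z-o[2])/d[:,2])[:,None]
def crop(c,x0,y0,w,h,s,fn,g=1.8,pts=None):
    im=c["image"][y0:y0+h,x0:x0+w]
    im=(255*(im/255.)**(1/g)).astype(np.uint8)
    im=cv2.resize(im,None,fx=s,fy=s,interpolation=cv2.INTER_CUBIC)
    for p in (pts if pts is not None else []):
        cv2.circle(im,(int((p[0]-x0+.5)*s),int((p[1]-y0+.5)*s)),2,(0,0,255),-1)
    for k in range(0,w,10): cv2.line(im,(k*s,0),(k*s,6 if k%50 else 14),(0,255,255),1)
    for k in range(0,h,10): cv2.line(im,(0,k*s),(6 if k%50 else 14,k*s),(0,255,255),1)
    cv2.imwrite("pics/"+fn,im)
E
python3 - <<'E'
from h import *
import pickle
c=capture("top"); s=capture("side"); pickle.dump((c,s),open("c0.pkl","wb"))
crop(c,150,110,140,105,5,"t1.png"); crop(c,150,200,140,80,5,"t2.png"); crop(c,350,215,60,45,12,"t3.png")
crop(s,180,100,150,110,5,"s1.png",2.2);crop(s,180,160,150,110,5,"s2.png",2.2); crop(s,200,325,60,45,12,"s3.png",2.2)
E
```

```text
(no output)
```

View pics/t1.png

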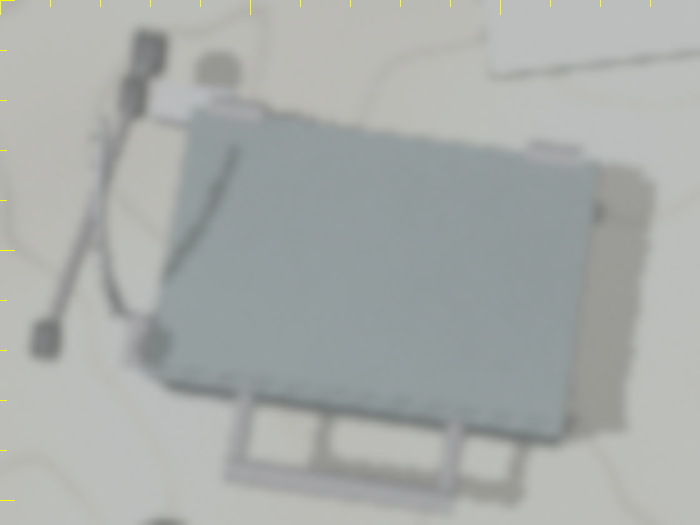

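View pics/t2.png

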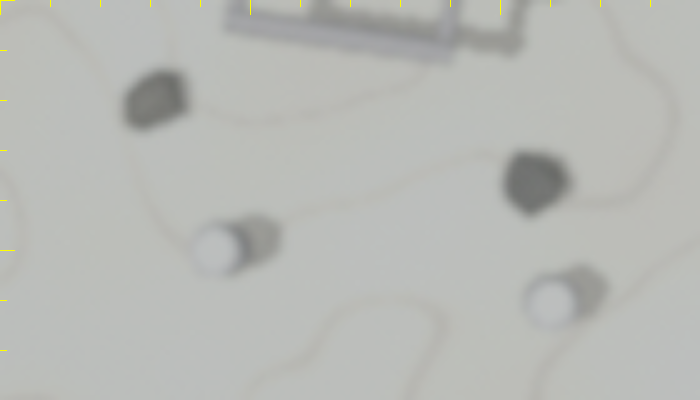

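View pics/t3.png

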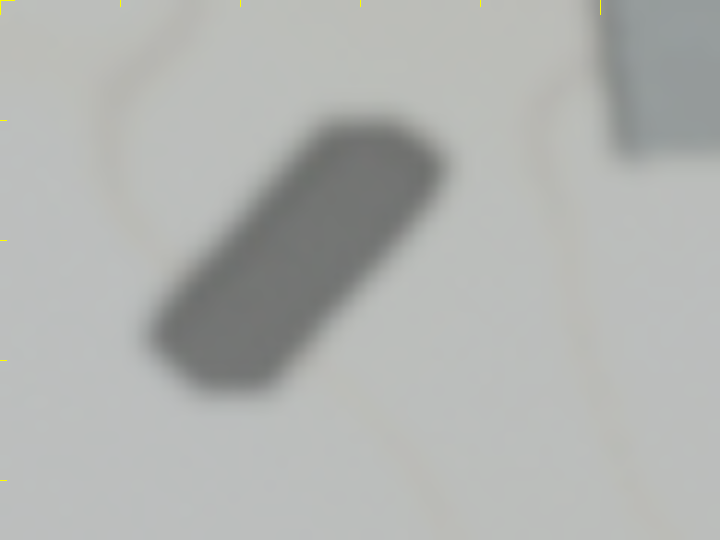

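View pics/s1.png

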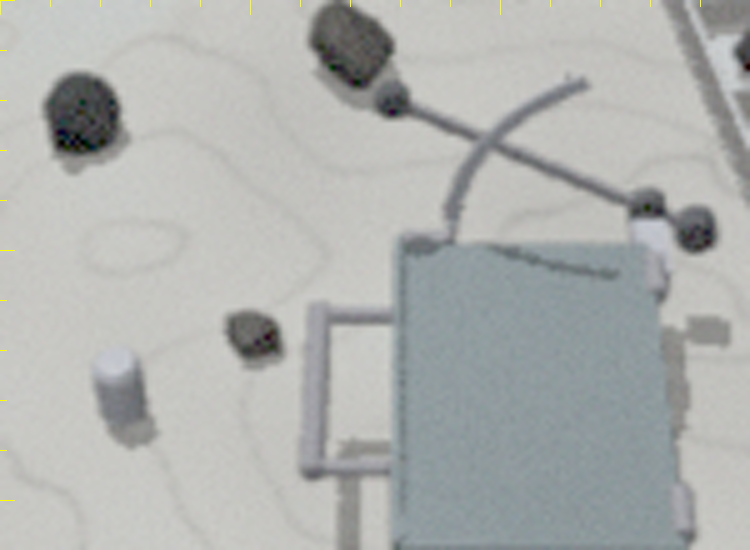

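View pics/s2.png

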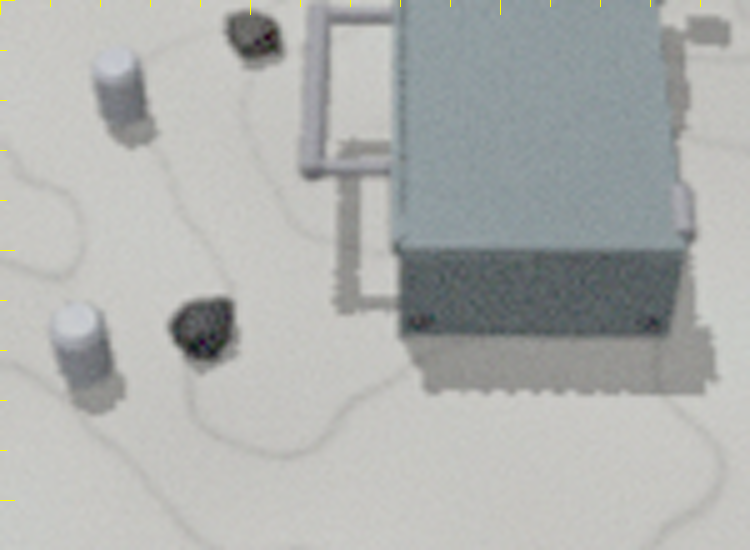

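View pics/s3.png

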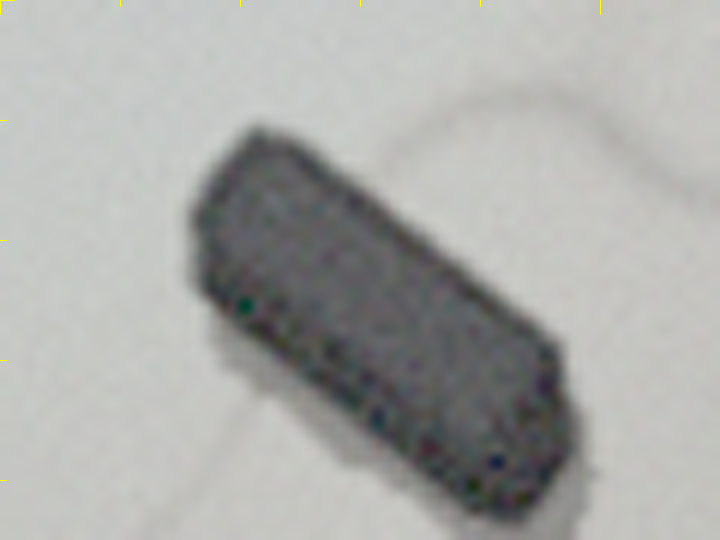

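```bash
cat > fit.py <<'E'
from h import *
import pickle
from scipy.optimize import least_squares
c,s=pickle.load(open("c0.pkl","rb"))
def cr(p,x0,y0,k): return np.array(p,float)/k+[x0-.5,y0-.5]
T1=lambda *p:cr(p,150,110,5); T2=lambda *p:cr(p,150,200,5); S1=lambda *p:cr(p,180,100,5); S2=lambda *p:cr(p,180,160,5)
obs=[("hl",c,T1(228,472)),("hr",c,T1(452,501)),("hl",s,S1(318,308)),("hr",s,S1(312,474)),
("ffr",c,T1(562,437)),("fbr",c,T1(597,160)),("fbl",c,T1(195,107)),("ffl",c,T1(160,380)),
("ffl",s,S1(400,238)),("ffr",s,S2(400,247)),("fbr",s,S2(684,247)),
("tip",c,T1(46,339)),("tip",s,S1(393,99)),("piv",c,T1(133,97)),("piv",s,S1(648,205))]
def pts(v):
    x,y,w,a,zl,ly=v[:6]; R=np.array([[np.cos(w),-np.sin(w)],[np.sin(w),np.cos(w)]])
    def W(bx,by,z): q=R@[bx,by]+[x,y]; return [q[0],q[1],z]
    H=72.5
    return dict(hl=W(H-190,60,76),hr=W(H-190,-60,76),ffl=W(H-149,111,zl),ffr=W(H-149,-111,zl),fbl=W(ly,111,zl),fbr=W(ly,-111,zl),
      tip=W(H-170*np.cos(a),142,76+170*np.sin(a)),piv=W(H,142,76))
def res(v,full=False):
    P=pts(v); 
    r=np.array([proj(k,P[n])[0]-uv for n,k,uv in obs])
    r[[i for i,o in enumerate(obs) if o[1] is c]]-=v[6:8]; r[[i for i,o in enumerate(obs) if o[1] is s]]-=v[8:10]
    return r if full else np.r_[r.ravel(),np.array(v[6:10])/1.0]
v=least_squares(res,[600,0,-.1,.6,80,72,0,0,0,0],loss="soft_l1",x_scale=[10,10,.1,.1,1,1,1,1,1,1])
if __name__=="__main__":
    print(np.round(v.x,3)); print(v.cost)
    for o,r in zip(obs,res(v.x,True)): print(o[0],"top" if o[1] is c else "side",r.round(2))
    P=pts(v.x)
    for k in P: print(k,np.round(P[k],1))
    print("posts top", back(c,[T2(217,249),T2(551,302)],42), "side",back(s,[S2(119,62),S2(78,322)],42))
    for k,im,(x0,y0,w,h) in(("top",c,(350,215,48,45)),("side",s,(205,330,50,45))):
        g=cv2.cvtColor(im["image"],cv2.COLOR_BGR2GRAY)[y0:y0+h,x0:x0+w]
        g=cv2.resize(g,None,fx=4,fy=4,interpolation=cv2.INTER_CUBIC)
        m=(g<(75 if k=="top" else 75)).astype(np.uint8); print(np.percentile(g,[2,50,95]))
        n,l,st,ce=cv2.connectedComponentsWithStats(m); i=1+np.argmax(st[1:,4])
        r=cv2.minAreaRect(np.argwhere(l==i)[:,::-1].astype(np.float32))
        b=cv2.boxPoints(r)/4+[x0-.375,y0-.375]
        q=back(im,np.r_[b,[b.mean(0)],[ce[i]/4+[x0-.375,y0-.375]]],26 if k=="top" else 13); print(k,q.round(1),np.linalg.norm(np.diff(q[:4],axis=0),axis=1)); 
        d=q[1]-q[0];e=q[2]-q[1]; print(np.degrees(np.arctan2(d[1],d[0])),np.degrees(np.arctan2(e[1],e[0])))
E
python3 fit.py
```

```text
[ 6.96275e+02  2.15300e+01 -1.67000e-01  5.02000e-01  7.98250e+01
  7.06420e+01 -5.70000e-01  1.02000e-01  1.87000e-01  6.84000e-01]
7.450209628195162
hl top [-0.43 -0.53]
hr top [0.72 0.12]
hl side [ 0.66 -0.15]
hr side [ 0.64 -0.09]
ffr top [ 0.52 -0.16]
fbr top [0.96 0.63]
fbl top [-1.47  0.02]
ffl top [-3.85 -0.56]
ffl side [-1.14  0.18]
ffr side [-1.27  0.2 ]
fbr side [0.65 0.26]
tip top [0.07 0.27]
tip side [ 0.25 -0.13]
piv top [-0.12  0.3 ]
piv side [-0.16  0.32]
hl [590.4 100.3  76. ]
hr [570.4 -18.1  76. ]
ffl [639.3 143.7  79.8]
ffr [602.4 -75.2  79.8]
fbl [784.4 119.2  79.8]
fbr [747.4 -99.7  79.8]
tip [644.5 174.3 157.9]
piv [791.4 149.5  76. ]
posts top [[473.22132344 109.29686479  42.        ]
 [440.85892253 -65.65268077  42.        ]] side [[472.99635424 111.97078662  42.        ]
 [439.33579986 -65.10942084  42.        ]]
[ 60. 149. 150.]
top [[ 478.6 -343.7   26. ]
 [ 530.9 -396.4   26. ]
 [ 512.1 -415.9   26. ]
 [ 460.1 -363.1   26. ]
 [ 495.3 -379.6   26. ]
 [ 494.9 -379.4   26. ]] [74.20771121 27.10168065 74.1292525 ]
-45.228206417767076 -133.90533630731738
[ 13. 142. 151.]
side [[ 449.6 -368.    13. ]
 [ 476.2 -341.7   13. ]
 [ 539.6 -405.6   13. ]
 [ 512.8 -429.4   13. ]
 [ 495.1 -387.    13. ]
 [ 494.3 -385.4   13. ]] [37.38811363 90.08700614 35.89069932]
44.78615907151488 -45.20562048167515
```

Residuals are good: box at (696, 21.5), yaw -0.167, index about 0.50 rad, fragment centre about (495,-382) lying at -45°, posts about (473,110) and (440,-65). Next, a planner that prints rows for me to write.

```bash
cat > plan.py <<'E'
import sys
from h import *
from scipy.spatial.transform import Rotation as Ro
def plan(x,y,z,wdeg,n=8,pitch=0):
    o=get_obs(); R=Ro.from_euler("xyz",o["tcp_rot"]); p=o["tool_pos"]
    Rt=Ro.from_euler("z",wdeg,degrees=True)*Ro.from_euler("y",pitch,degrees=True)*Ro.from_euler("x",np.pi)
    rv=(R.inv()*Rt).as_rotvec(degrees=True)
    d=(np.array([x,y,z])-p)
    print("t",round(o["time"],2),"p",p.round(1),"rpy",np.degrees(o["tcp_rot"]).round(1),"grip",round(o["grip_width"],1),"F",o["contact_force"].round(1))
    print("turn deg(tool)",rv.round(1),"dr/row",(rv/8/n).round(3),"dist",d.round(1))
    for i in range(n):
        print((R.inv().apply(d/n)/60).round(3)); R=R*Ro.from_rotvec(rv/n,degrees=True)
if __name__=="__main__":
    a=[float(v) for v in sys.argv[1:]]; plan(*a[:4],n=int(a[4]),*([a[5]] if len(a)>5 else []))
E
python3 plan.py 440 0 250 135 10
```

```text
t 0.25 p [225.8 473.8 248.4] rpy [-180.    -0.   154.5] grip 91.9 F [ 0.8 -0.2  0.3]
turn deg(tool) [-0.  -0.  19.5] dr/row [-0.    -0.     0.244] dist [ 214.2 -473.8    1.6]
[-0.662 -0.559 -0.002]
[-0.681 -0.536 -0.002]
[-0.699 -0.513 -0.002]
[-0.716 -0.489 -0.002]
[-0.732 -0.464 -0.003]
[-0.747 -0.439 -0.003]
[-0.762 -0.413 -0.003]
[-0.775 -0.387 -0.003]
[-0.788 -0.36  -0.003]
[-0.8   -0.333 -0.003]
```

Request:
carry_out:
  xyz:
    - [-0.66, -0.56, 0]
    - [-0.68, -0.54, 0]
    - [-0.7, -0.51, 0]
    - [-0.72, -0.49, 0]
    - [-0.73, -0.46, 0]
    - [-0.75, -0.44, 0]
    - [-0.76, -0.41, 0]
    - [-0.78, -0.39, 0]
  dr:
    - [0, 0, 0.244]
    - [0, 0, 0.244]
    - [0, 0, 0.244]
    - [0, 0, 0.244]
    - [0, 0, 0.244]
    - [0, 0, 0.244]
    - [0, 0, 0.244]
    - [0, 0, 0.244]
  gripper: 1

```text
time: 1.25
tool_pos: [398.1, 93.1, 248.9]
tcp_rot: [3.141, 0.0, 2.423]
contact_force: [0.3, 0.2, 0.5]
grip_width: 91.9
```

```bash
python3 plan.py 495 -382 140 135 8
```

```text
t 1.25 p [398.1  93.1 248.9] rpy [180.    0.  138.8] grip 91.9 F [0.3 0.2 0.5]
turn deg(tool) [0.  0.  3.8] dr/row [0.001 0.    0.06 ] dist [  96.9 -475.1 -108.9]
[-0.803 -0.612  0.227]
[-0.809 -0.605  0.227]
[-0.814 -0.599  0.227]
[-0.819 -0.592  0.227]
[-0.824 -0.585  0.227]
[-0.828 -0.578  0.227]
[-0.833 -0.571  0.227]
[-0.838 -0.564  0.227]
```

Request:
carry_out:
  xyz:
    - [-0.8, -0.6, 0.15]
    - [-0.8, -0.6, 0.15]
    - [-0.8, -0.6, 0.2]
    - [-0.8, -0.6, 0.2]
    - [-0.8, -0.58, 0.2]
    - [-0.8, -0.58, 0.2]
    - [-0.8, -0.58, 0.2]
    - [-0.8, -0.55, 0.2]
  dr:
    - [0, 0, 0.06]
    - [0, 0, 0.06]
    - [0, 0, 0.06]
    - [0, 0, 0.06]
    - [0, 0, 0.06]
    - [0, 0, 0.06]
    - [0, 0, 0.06]
    - [0, 0, 0.06]

```text
time: 2.25
tool_pos: [488.4, -374.7, 158.1]
tcp_rot: [3.141, -0.0, 2.357]
contact_force: [0.6, 0.2, 1.5]
grip_width: 91.6
```

```bash
python3 - <<'E'
from h import *
c=capture("wrist"); cv2.imwrite("pics/w1.png",c["image"]); 
print(proj(c,[[495,-382,26],[495,-382,0]]))
E
python3 plan.py 495 -382 120 135 2
```

```text
[[253.71374049 204.97937272]
 [253.81101718 197.86618432]]
t 2.3 p [ 488.3 -381.2  155.7] rpy [-1.799e+02  1.000e-01  1.348e+02] grip 91.9 F [-1.3 -3.5  0.3]
turn deg(tool) [-0.1  0.1 -0.2] dr/row [-0.008  0.007 -0.011] dist [  6.7  -0.8 -35.7]
[-0.044  0.036  0.297]
[-0.044  0.036  0.297]
```

View pics/w1.png

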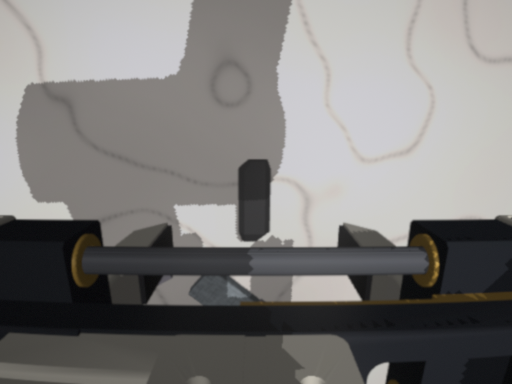

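```bash
python3 - <<'E'
from h import *
o=get_obs()
c=capture("wrist")
u=np.array([1,-1,0])/2**.5; v=np.array([1,1,0])/2**.5; C=np.array([495,-382,0.])
for a in(-39,39):
  for z in(0,26): print(a,z,proj(c,C+u*a+[0,0,z]).round(1))
crop(c,210,140,90,120,6,"w2.png",2.2,[p for a in(-30,30) for b in(-15,15) for z in (0,26) for p in proj(c,C+u*a+v*b+[0,0,z])]+[p for a in(-39,39) for z in (0,26) for p in proj(c,C+u*a+[0,0,z])])
E
```

```text
-39 0 [[259.  153.9]]
-39 26 [[259.4 157.3]]
39 0 [[259.  231.1]]
39 26 [[259.3 241. ]]
```

View pics/w2.png

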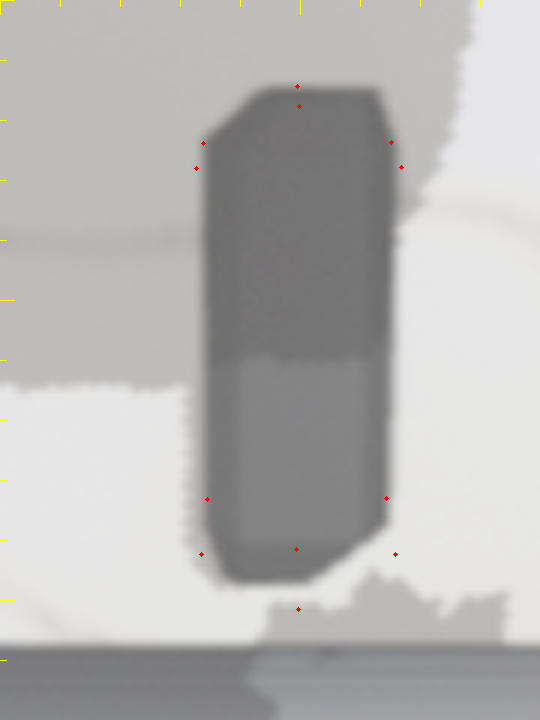

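```bash
python3 plan.py 494.6 -381.6 60 135 3
```

```text
t 2.35 p [ 487.7 -377.7  156. ] rpy [-179.9   -0.   134.8] grip 91.7 F [1.2 0.2 0.4]
turn deg(tool) [-0.1 -0.  -0.2] dr/row [-0.002 -0.002 -0.008] dist [  6.9  -3.9 -96. ]
[-0.043  0.012  0.533]
[-0.043  0.012  0.533]
[-0.042  0.012  0.533]
```

Request:
carry_out:
  xyz:
    - [-0.043, 0.012, 0.533]
    - [-0.043, 0.012, 0.533]
    - [-0.043, 0.012, 0.533]
    - [0, 0, 0]
  dr:
    - [0, 0, 0]
    - [0, 0, 0]
    - [0, 0, 0]
    - [0, 0, 0]

```text
time: 2.85
tool_pos: [494.2, -374.9, 60.4]
tcp_rot: [3.141, -0.006, 2.358]
contact_force: [0.1, -0.7, 1.0]
grip_width: 91.9
```

```bash
python3 plan.py 494.6 -381.6 27 135 2
```

```text
t 2.85 p [ 494.2 -374.9   60.4] rpy [180.   -0.3 135.1] grip 91.9 F [ 0.1 -0.7  1. ]
turn deg(tool) [ 0.  -0.3  0.1] dr/row [ 0.    -0.021  0.005] dist [  0.4  -6.7 -33.4]
[-0.043 -0.037  0.278]
[-0.043 -0.037  0.279]
```

Request:
carry_out:
  xyz:
    - [0, 0, 0]
    - [0, 0, 0]
  dr:
    - [0, 0, 0]
    - [0, 0, 0]

```text
time: 3.1
tool_pos: [496.0, -377.1, 64.5]
tcp_rot: [3.141, 0.003, 2.357]
contact_force: [0.5, -0.1, 0.5]
grip_width: 91.7
```

Request:
carry_out:
  xyz:
    - [0, 0, 0]
  dr:
    - [0, 0, 0]

```text
time: 3.22
tool_pos: [495.8, -376.9, 64.0]
tcp_rot: [3.141, 0.002, 2.357]
contact_force: [-0.3, -0.1, -0.7]
grip_width: 91.8
```

```bash
python3 plan.py 494.6 -381.6 27 135 2
```

```text
t 3.23 p [ 495.8 -376.9   64. ] rpy [1.800e+02 1.000e-01 1.351e+02] grip 91.8 F [-0.3 -0.1 -0.7]
turn deg(tool) [0.  0.1 0.1] dr/row [0.    0.007 0.004] dist [ -1.2  -4.7 -37. ]
[-0.02  -0.034  0.309]
[-0.02  -0.034  0.309]
```

Request:
carry_out:
  xyz:
    - [-0.02, -0.034, 0.3]
    - [-0.02, -0.034, 0.3]
    - [0, 0, 0]
    - [0, 0, 0]
  dr:
    - [0, 0, 0]
    - [0, 0, 0]
    - [0, 0, 0]
    - [0, 0, 0]

```text
time: 3.72
tool_pos: [494.1, -381.2, 26.3]
tcp_rot: [3.141, -0.001, 2.357]
contact_force: [0.8, -0.3, 0.2]
grip_width: 91.9
```

```bash
python3 plan.py 494.6 -381.6 27 135 1
```

```text
t 3.73 p [ 494.1 -381.2   26.3] rpy [180.  -0. 135.] grip 91.9 F [ 0.8 -0.3  0.2]
turn deg(tool) [ 0. -0.  0.] dr/row [ 0.001 -0.005  0.006] dist [ 0.5 -0.4  0.7]
[-0.01   0.001 -0.011]
```

Request:
carry_out:
  xyz:
    - [0, 0, 0]
    - [0, 0, 0]
    - [0, 0, 0]
    - [0, 0, 0]
    - [0, 0, 0]
    - [0, 0, 0]
    - [0, 0, 0]
    - [0, 0, 0]
  dr:
    - [0, 0, 0]
    - [0, 0, 0]
    - [0, 0, 0]
    - [0, 0, 0]
    - [0, 0, 0]
    - [0, 0, 0]
    - [0, 0, 0]
    - [0, 0, 0]
  gripper: -1

```text
time: 4.72
tool_pos: [494.2, -381.2, 26.8]
tcp_rot: [3.142, 0.0, 2.357]
contact_force: [0.3, -0.2, 0.2]
grip_width: 29.4
```

Request:
carry_out:
  xyz:
    - [0, 0, -0.4]
    - [0, 0, -0.6]
    - [0, 0, -0.6]
    - [0, 0, 0]
    - [0, 0, 0]
  dr:
    - [0, 0, 0]
    - [0, 0, 0]
    - [0, 0, 0]
    - [0, 0, 0]
    - [0, 0, 0]

```text
time: 5.35
tool_pos: [493.6, -380.6, 121.5]
tcp_rot: [3.142, -0.002, 2.357]
contact_force: [1.0, 0.2, -2.3]
grip_width: 29.9
```

```bash
python3 - <<'E'
from h import *
c=capture("wrist"); crop(c,130,100,260,200,3,"w3.png",2)
E
python3 plan.py 457 22 122 79.5 8
```

```text
t 5.4 p [ 493.5 -380.5  121. ] rpy [180.   -0.2 135.1] grip 29.6 F [-0.1  0.2 -0.8]
turn deg(tool) [-0.1 -0.2 55.6] dr/row [-0.001 -0.003  0.868] dist [-36.5 402.5   1. ]
[ 0.646  0.54  -0.   ]
[ 0.707  0.458 -0.   ]
[ 0.757  0.369 -0.   ]
[ 0.796  0.275 -0.001]
[ 0.823  0.177 -0.001]
[ 0.839  0.076 -0.001]
[ 0.842 -0.026 -0.001]
[ 0.832 -0.128 -0.002]
```

View pics/w3.png

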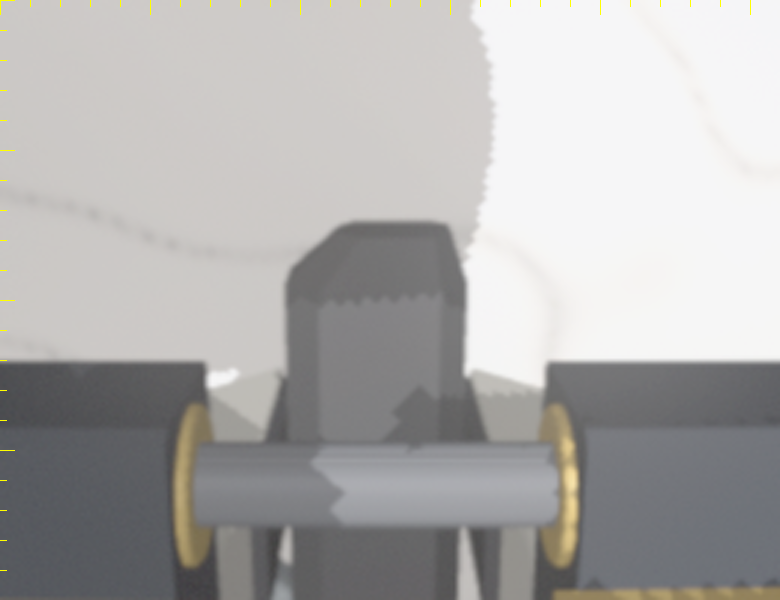

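Request:
carry_out:
  xyz:
    - [0.64, 0.54, 0]
    - [0.7, 0.46, 0]
    - [0.76, 0.37, 0]
    - [0.8, 0.28, 0]
    - [0.82, 0.18, 0]
    - [0.84, 0.08, 0]
    - [0.84, -0.03, 0]
    - [0.82, -0.13, 0]
  dr:
    - [0, 0, 0.868]
    - [0, 0, 0.868]
    - [0, 0, 0.868]
    - [0, 0, 0.868]
    - [0, 0, 0.868]
    - [0, 0, 0.868]
    - [0, 0, 0.868]
    - [0, 0, 0.868]

```text
time: 6.4
tool_pos: [457.4, 22.2, 121.5]
tcp_rot: [-3.139, 0.0, 1.383]
contact_force: [0.8, -0.2, -1.4]
grip_width: 29.7
```

Request:
carry_out:
  xyz:
    - [0, 0, 0]
    - [0, 0, 0]
    - [0, 0, 0]
    - [0, 0, 0]
  dr:
    - [0, 0, 0]
    - [0, 0, 0]
    - [0, 0, 0]
    - [0, 0, 0]

```text
time: 6.9
tool_pos: [458.6, 19.6, 122.6]
tcp_rot: [-3.141, 0.0, 1.386]
contact_force: [0.4, 0.0, -1.4]
grip_width: 29.5
```

```bash
python3 - <<'E'
from h import *
import pickle
c=capture("wrist"); cv2.imwrite("pics/w4.png",c["image"]); t=capture("top"); crop(t,120,130,200,150,4,"t4.png"); s=capture("side"); crop(s,140,120,200,150,4,"s4.png",2.2)
pickle.dump((c,t,s),open("c4.pkl","wb"))
print([(n,proj(c,p).round(1)) for n,p in(("a",[473.1,110.6,42]),("b",[440.1,-65.4,42]),("m",[456.6,22.6,0]))])
E
python3 plan.py 456.6 22.6 60 79.5 2
```

```text
[('a', array([[251.2,  80.2]])), ('b', array([[251.5, 313.2]])), ('m', array([[251.9, 194.6]]))]
t 7.05 p [458.6  20.  122.7] rpy [-180.    -0.    79.5] grip 29.6 F [ 0.8 -0.1 -1.4]
turn deg(tool) [-0. -0. -0.] dr/row [-0.    -0.    -0.003] dist [ -2.    2.6 -62.7]
[ 0.018 -0.02   0.523]
[ 0.018 -0.02   0.523]
```

View pics/w4.png

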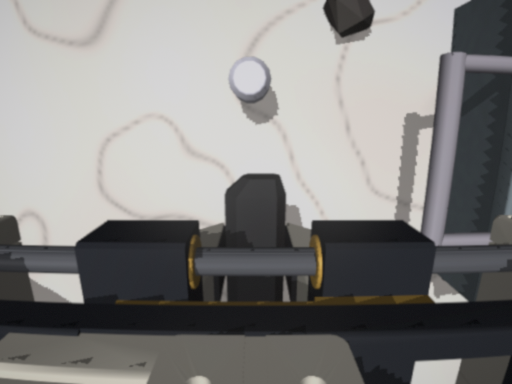

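View pics/t4.png

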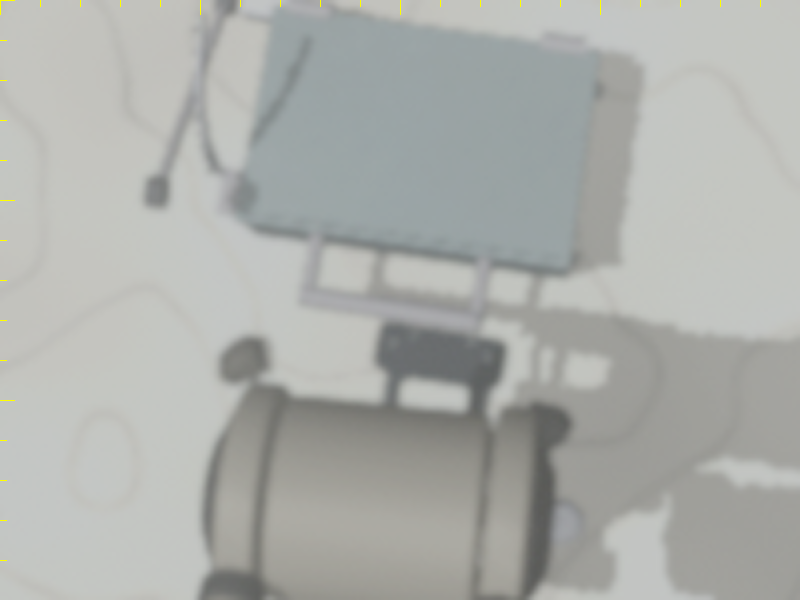

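View pics/s4.png

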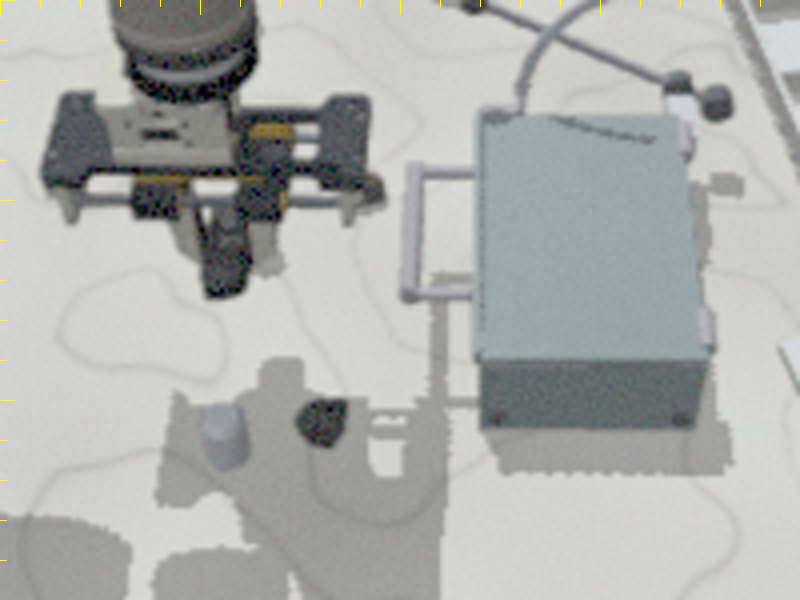

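Request:
carry_out:
  xyz:
    - [0.02, -0.02, 0.5]
    - [0.02, -0.02, 0.5]
    - [0, 0, 0]
    - [0, 0, 0]
    - [0, 0, 0]
  dr:
    - [0, 0, 0]
    - [0, 0, 0]
    - [0, 0, 0]
    - [0, 0, 0]
    - [0, 0, 0]

```text
time: 7.68
tool_pos: [457.5, 23.2, 63.9]
tcp_rot: [3.139, -0.0, 1.388]
contact_force: [0.3, 0.6, -2.0]
grip_width: 30.0
```

```bash
python3 plan.py 456.3 22.9 27.5 79.5 3
```

```text
t 7.67 p [457.5  23.2  63.9] rpy [179.9  -0.   79.5] grip 30.0 F [ 0.3  0.6 -2. ]
turn deg(tool) [ 0.1 -0.   0. ] dr/row [ 0.006 -0.001  0.   ] dist [ -1.2  -0.3 -36.4]
[-0.003 -0.007  0.202]
[-0.003 -0.007  0.202]
[-0.003 -0.007  0.202]
```

Request:
carry_out:
  xyz:
    - [0, -0.01, 0.25]
    - [0, -0.01, 0.2]
    - [0, 0, 0.15]
    - [0, 0, 0]
    - [0, 0, 0]
  dr:
    - [0, 0, 0]
    - [0, 0, 0]
    - [0, 0, 0]
    - [0, 0, 0]
    - [0, 0, 0]

```text
time: 8.3
tool_pos: [455.6, 23.5, 26.8]
tcp_rot: [3.141, -0.0, 1.388]
contact_force: [-0.4, 0.2, -1.2]
grip_width: 29.7
```

```bash
python3 plan.py 456.3 22.9 26.8 79.5 1
```

```text
t 8.3 p [455.6  23.5  26.8] rpy [180.   -0.   79.5] grip 29.7 F [-0.4  0.2 -1.2]
turn deg(tool) [ 0. -0.  0.] dr/row [ 0.001 -0.001  0.001] dist [ 0.7 -0.6  0. ]
[-0.008  0.013 -0.   ]
```

Request:
carry_out:
  xyz:
    - [-0.008, 0.013, 0]
    - [0, 0, 0]
    - [0, 0, 0]
    - [0, 0, 0]
  dr:
    - [0, 0, 0]
    - [0, 0, 0]
    - [0, 0, 0]
    - [0, 0, 0]

```text
time: 8.8
tool_pos: [456.1, 23.0, 26.8]
tcp_rot: [3.142, -0.0, 1.388]
contact_force: [-0.1, 0.6, -2.8]
grip_width: 29.6
```

Request:
carry_out:
  xyz:
    - [0, 0, 0]
    - [0, 0, 0]
    - [0, 0, 0]
    - [0, 0, 0]
    - [0, 0, 0]
    - [0, 0, 0]
  dr:
    - [0, 0, 0]
    - [0, 0, 0]
    - [0, 0, 0]
    - [0, 0, 0]
    - [0, 0, 0]
    - [0, 0, 0]
  gripper: 0.2

```text
time: 9.55
tool_pos: [456.1, 23.0, 26.8]
tcp_rot: [3.142, -0.0, 1.388]
contact_force: [-0.2, -0.5, 0.6]
grip_width: 55.4
```

Request:
carry_out:
  xyz:
    - [0, 0, -0.2]
    - [0, 0, -0.4]
    - [0, 0, -0.8]
    - [0, 0, -0.8]
    - [0, 0, -0.8]
    - [0, 0, 0]
    - [0, 0, 0]
    - [0, 0, 0]
  dr:
    - [0, 0, 0]
    - [0, 0, 0]
    - [0, 0, 0]
    - [0, 0, 0]
    - [0, 0, 0]
    - [0, 0, 0]
    - [0, 0, 0]
    - [0, 0, 0]

```text
time: 10.55
tool_pos: [455.3, 23.0, 205.7]
tcp_rot: [-3.139, 0.0, 1.388]
contact_force: [0.0, 0.5, -0.8]
grip_width: 55.2
```

```bash
python3 - <<'E'
from h import *
import pickle
c=capture("wrist"); cv2.imwrite("pics/w5.png",c["image"]); t=capture("top"); s=capture("side"); crop(s,180,150,120,90,6,"s5.png",2.2)
pickle.dump((c,t,s),open("c5.pkl","wb"))
print([(n,proj(c,p).round(1)) for n,p in(("a",[472.3,111.5,42]),("b",[440.3,-65.6,42]),("m",[456.3,22.9,26]))])
E
python3 plan.py 580.4 41.1 200 80.4 4
```

```text
[('a', array([[255.9,  93.5]])), ('b', array([[256.4, 268.6]])), ('m', array([[256.2, 183.9]]))]
t 10.7 p [455.7  23.  205.9] rpy [-179.9    0.    79.5] grip 55.1 F [ 0.1 -0.7 -0. ]
turn deg(tool) [-0.1  0.  -0.9] dr/row [-0.004  0.    -0.028] dist [124.7  18.1  -5.9]
[0.169 0.497 0.023]
[0.167 0.498 0.024]
[0.165 0.498 0.024]
[0.163 0.499 0.024]
```

View pics/w5.png

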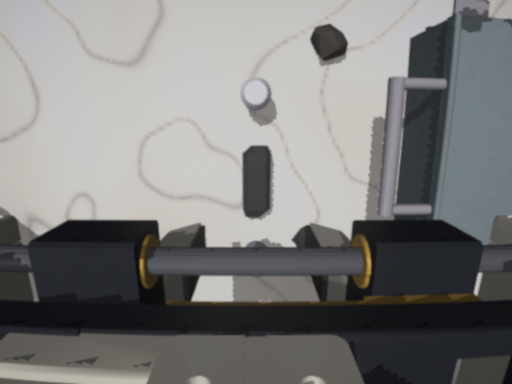

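View pics/s5.png

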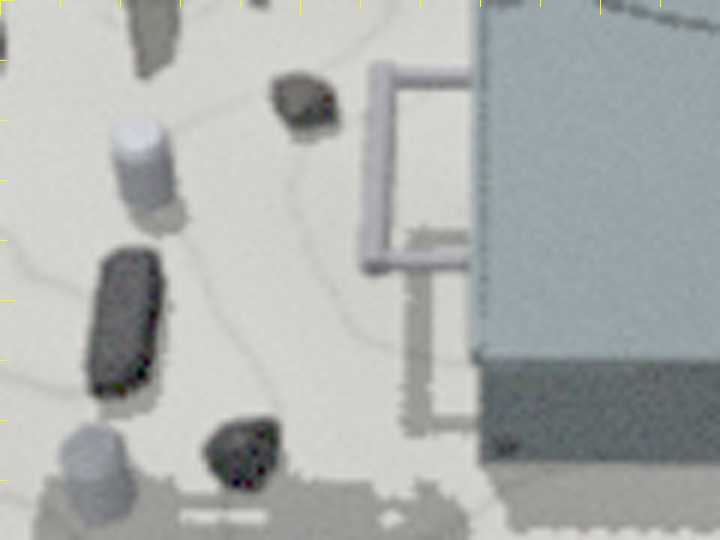

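```bash
python3 - <<'E'
from h import *
import pickle
c,t,s=pickle.load(open("c5.pkl","rb"))
f=lambda x,y:[x/6+179.5,y/6+149.5]
A=back(s,[f(139,134),f(95,450)],42); F=back(s,[f(126,322)],13)
print(A,A.mean(0),F)
# handle in wrist
for n,p in(("hl",[590.4,100.3,76]),("hr",[570.4,-18.1,76])): print(n,proj(c,p))
crop(c,370,50,110,170,4,"w6.png",1.8,np.r_[proj(c,[590.4,100.3,76]),proj(c,[570.4,-18.1,76])])
E
```

```text
[[471.2168527  112.534226    42.        ]
 [439.81973803 -67.06956597  42.        ]] [455.51829537  22.73233001  42.        ] [[455.47974055  22.69340133  13.        ]]
hl [[397.3880786   78.84891614]]
hr [[385.94462073 216.12749584]]
```

View pics/w6.png

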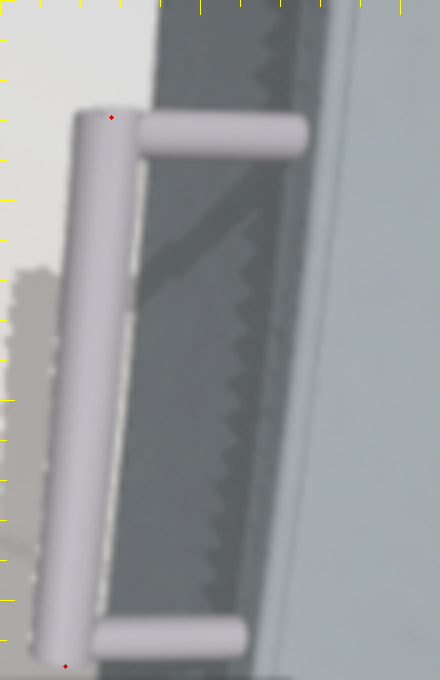

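Request:
carry_out:
  xyz:
    - [0.169, 0.497, 0.02]
    - [0.167, 0.498, 0.02]
    - [0.165, 0.498, 0.02]
    - [0.163, 0.499, 0.02]
    - [0, 0, 0]
    - [0, 0, 0]
    - [0, 0, 0]
  dr:
    - [0, 0, -0.028]
    - [0, 0, -0.028]
    - [0, 0, -0.028]
    - [0, 0, -0.028]
    - [0, 0, 0]
    - [0, 0, 0]
    - [0, 0, 0]
  gripper: -0.4

```text
time: 11.58
tool_pos: [580.0, 41.0, 202.0]
tcp_rot: [-3.141, 0.0, 1.403]
contact_force: [-0.1, -0.2, -0.4]
grip_width: 27.5
```

```bash
python3 - <<'E'
from h import *
c=capture("wrist"); cv2.imwrite("pics/w7.png",c["image"]); s=capture("side"); crop(s,140,60,200,150,4,"s7.png",2.2)
t=capture("top");crop(t,120,130,200,150,4,"t7.png")
o=get_obs()
print(o["tool_pos"])
E
python3 plan.py 580.4 41.1 120 80.4 2
```

```text
[580.41237606  40.98483337 202.3105178 ]
t 11.72 p [580.4  41.  202.3] rpy [180.   -0.   80.4] grip 27.6 F [ 0.6  0.2 -0.4]
turn deg(tool) [ 0. -0. -0.] dr/row [ 0.001 -0.    -0.   ] dist [ -0.    0.1 -82.3]
[ 0.001 -0.     0.686]
[ 0.001 -0.     0.686]
```

View pics/w7.png

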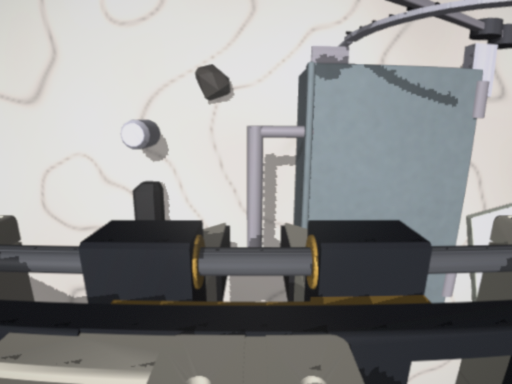

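View pics/s7.png

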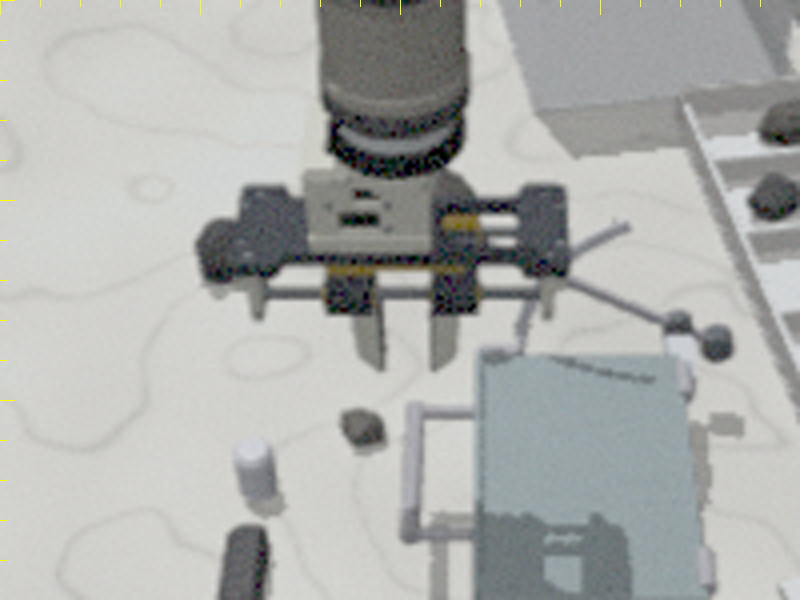

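View pics/t7.png

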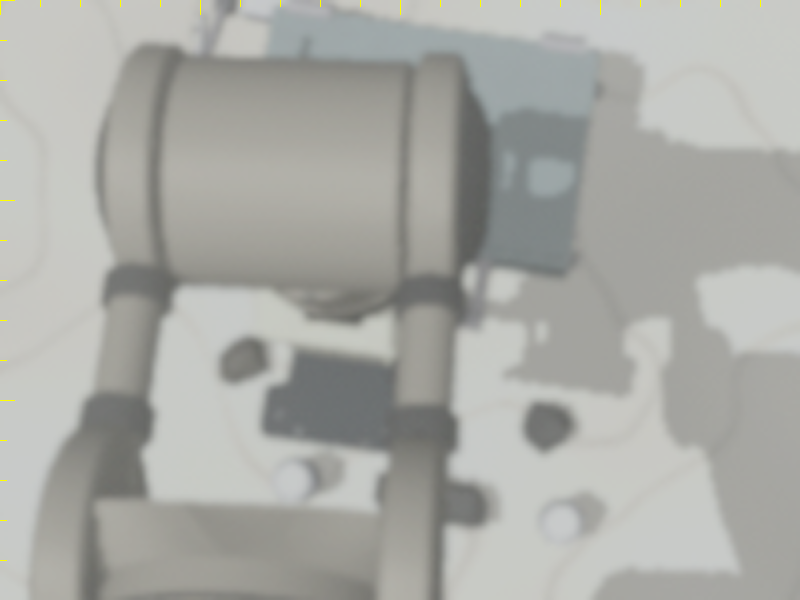

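Request:
carry_out:
  xyz:
    - [0, 0, 0.7]
    - [0, 0, 0.7]
    - [0, 0, 0.2]
    - [0, 0, 0]
    - [0, 0, 0]
    - [0, 0, 0]
  dr:
    - [0, 0, 0]
    - [0, 0, 0]
    - [0, 0, 0]
    - [0, 0, 0]
    - [0, 0, 0]
    - [0, 0, 0]

```text
time: 12.48
tool_pos: [581.7, 41.0, 107.5]
tcp_rot: [3.139, -0.0, 1.403]
contact_force: [0.6, -0.4, -0.2]
grip_width: 27.4
```

```bash
python3 - <<'E'
from h import *
c=capture("wrist"); crop(c,130,60,260,200,3,"w8.png",2); s=capture("side"); crop(s,190,80,120,110,6,"s8.png",2.2)
E
python3 plan.py 580.4 41.1 79 80.4 1
```

```text
t 12.57 p [581.3  41.1 107. ] rpy [179.9  -0.   80.4] grip 27.6 F [1.  0.1 0.2]
turn deg(tool) [ 0.1 -0.   0. ] dr/row [ 0.013 -0.002  0.001] dist [ -0.9   0.  -28. ]
[-0.003 -0.016  0.467]
```

View pics/w8.png

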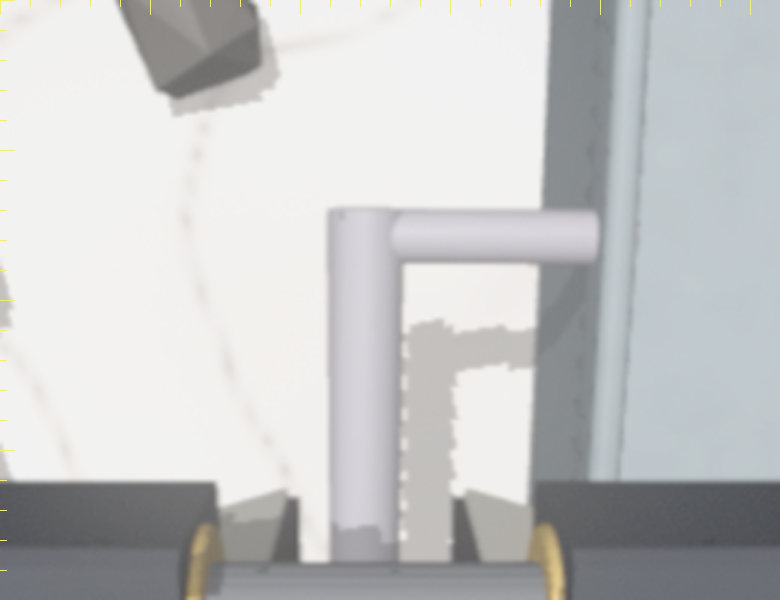

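View pics/s8.png

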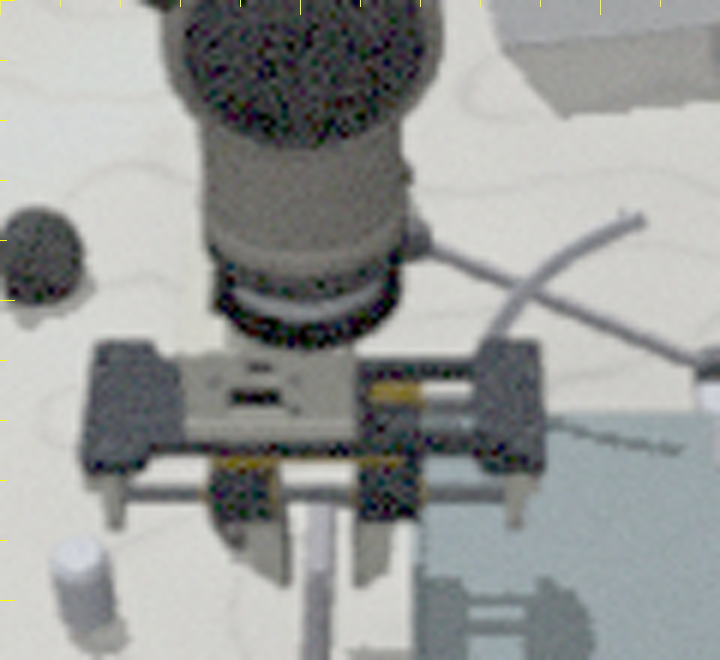

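Request:
carry_out:
  xyz:
    - [0, -0.025, 0.25]
    - [0, 0, 0.2]
    - [0, 0, 0]
    - [0, 0, 0]
    - [0, 0, 0]
  dr:
    - [0, 0, 0]
    - [0, 0, 0]
    - [0, 0, 0]
    - [0, 0, 0]
    - [0, 0, 0]

```text
time: 13.2
tool_pos: [579.6, 41.3, 79.3]
tcp_rot: [3.141, -0.0, 1.403]
contact_force: [0.5, 0.4, -0.2]
grip_width: 27.4
```

```bash
python3 - <<'E'
from h import *
c=capture("wrist"); crop(c,130,60,260,200,3,"w9.png",2)
E
python3 plan.py 580 41.1 79 80.4 1
```

```text
t 13.25 p [579.6  41.3  79.3] rpy [180.   -0.   80.4] grip 27.4 F [ 0.8  0.4 -0.2]
turn deg(tool) [ 0. -0.  0.] dr/row [ 0.006 -0.001  0.001] dist [ 0.4 -0.2 -0.3]
[-0.003  0.007  0.006]
```

View pics/w9.png

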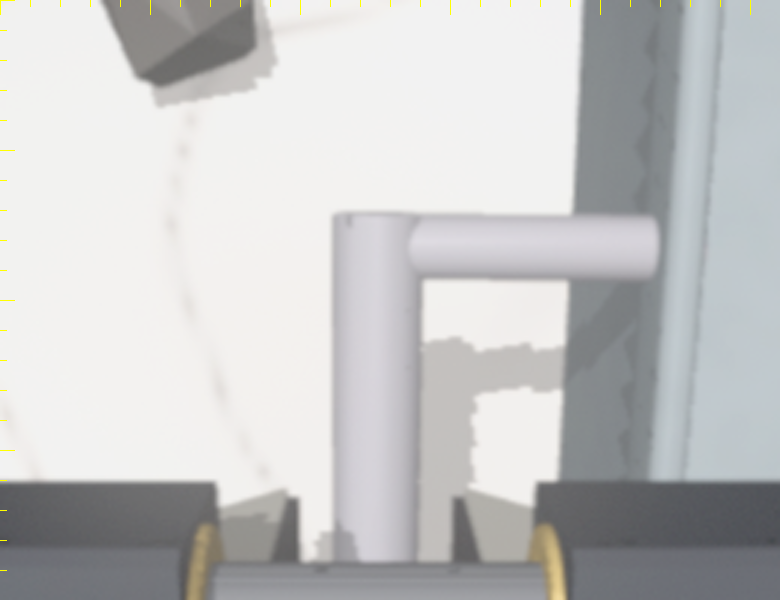

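Request:
carry_out:
  xyz:
    - [0, 0, 0]
    - [0, 0, 0]
    - [0, 0, 0]
    - [0, 0, 0]
    - [0, 0, 0]
    - [0, 0, 0]
  dr:
    - [0, 0, 0]
    - [0, 0, 0]
    - [0, 0, 0]
    - [0, 0, 0]
    - [0, 0, 0]
    - [0, 0, 0]
  gripper: -1

```text
time: 14.0
tool_pos: [579.6, 41.3, 79.1]
tcp_rot: [3.141, -0.0, 1.403]
contact_force: [1.2, -0.2, 1.7]
grip_width: 13.1
```

```bash
python3 - <<'E'
from h import *
o=get_obs(); print(o["tool_pos"],o["contact_force"],o["grip_width"])
# arc in tool-frame units: forward f=tool y (jaw axis toward box), up=-tool z
R=190; g=0
pr=(0,0)
for a in np.arange(0.05,0.66,0.05):
    p=(R*(1-np.cos(a)),R*np.sin(a)); print(round(a,2),np.round(p,1),"units",np.round((np.array(p)-pr)/60,3)); pr=p
E
```

```text
[579.56198467  41.29940122  79.10753998] [ 1.21770466 -0.15706492  1.66246233] 13.103701695926272
0.05 [0.2 9.5] units [0.004 0.158]
0.1 [ 0.9 19. ] units [0.012 0.158]
0.15 [ 2.1 28.4] units [0.02  0.157]
0.2 [ 3.8 37.7] units [0.028 0.156]
0.25 [ 5.9 47. ] units [0.035 0.154]
0.3 [ 8.5 56.1] units [0.043 0.152]
0.35 [11.5 65.2] units [0.051 0.15 ]
0.4 [15. 74.] units [0.058 0.147]
0.45 [18.9 82.6] units [0.065 0.144]
0.5 [23.3 91.1] units [0.072 0.141]
0.55 [28.  99.3] units [0.079 0.137]
0.6 [ 33.2 107.3] units [0.086 0.133]
0.65 [ 38.7 115. ] units [0.093 0.128]
```

Request:
carry_out:
  xyz:
    - [0, 0.004, -0.158]
    - [0, 0.012, -0.158]
    - [0, 0.02, -0.157]
    - [0, 0.028, -0.156]
    - [0, 0.035, -0.154]
    - [0, 0.043, -0.152]
    - [0, 0.051, -0.15]
    - [0, 0.058, -0.147]
  dr:
    - [0, 0, 0]
    - [0, 0, 0]
    - [0, 0, 0]
    - [0, 0, 0]
    - [0, 0, 0]
    - [0, 0, 0]
    - [0, 0, 0]
    - [0, 0, 0]

```text
time: 15.0
tool_pos: [593.2, 38.9, 153.0]
tcp_rot: [-3.138, 0.0, 1.403]
contact_force: [-2.8, -0.9, -5.1]
grip_width: 12.7
```

Request:
carry_out:
  xyz:
    - [0, 0, 0]
    - [0, 0, 0]
    - [0, 0, 0]
    - [0, 0, 0]
  dr:
    - [0, 0, 0]
    - [0, 0, 0]
    - [0, 0, 0]
    - [0, 0, 0]

```text
time: 15.5
tool_pos: [592.9, 39.0, 152.3]
tcp_rot: [-3.139, 0.0, 1.403]
contact_force: [-5.0, -0.6, -4.1]
grip_width: 13.3
```

```bash
python3 - <<'E'
from h import *
import pickle
c=capture("wrist"); cv2.imwrite("pics/w10.png",c["image"]); s=capture("side"); crop(s,190,60,150,112,5,"s10.png",2.2)
t=capture("top");crop(t,120,100,200,150,4,"t10.png"); pickle.dump((c,t,s),open("c10.pkl","wb"))
o=get_obs(); print(o["tool_pos"],o["contact_force"],o["grip_width"])
E
```

```text
[592.93244741  38.96542586 152.32154392] [-5.19147494 -0.30695395 -4.63643764] 12.879256851338901
```

View pics/w10.png

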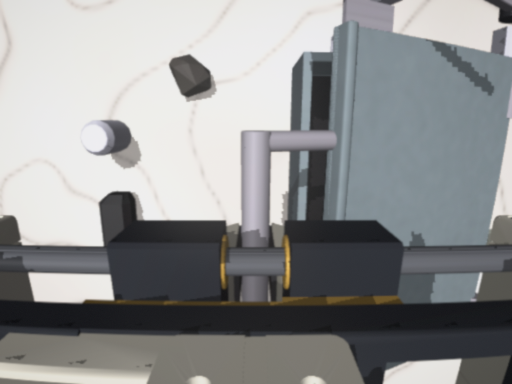

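View pics/s10.png

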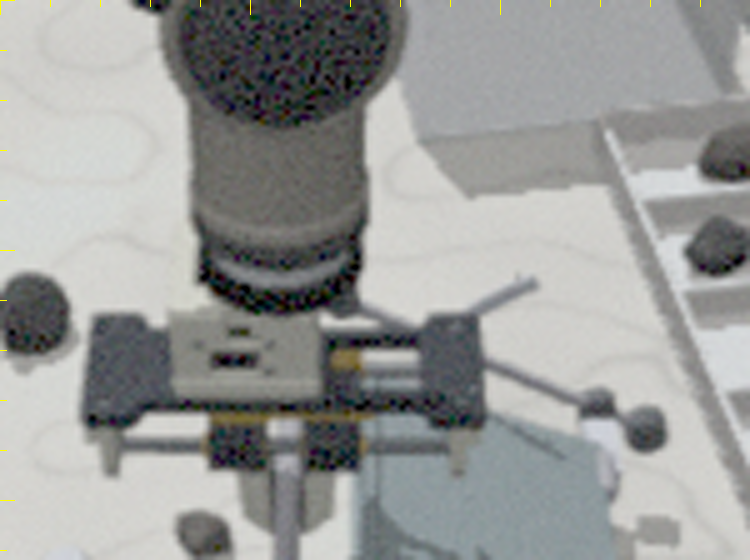

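View pics/t10.png

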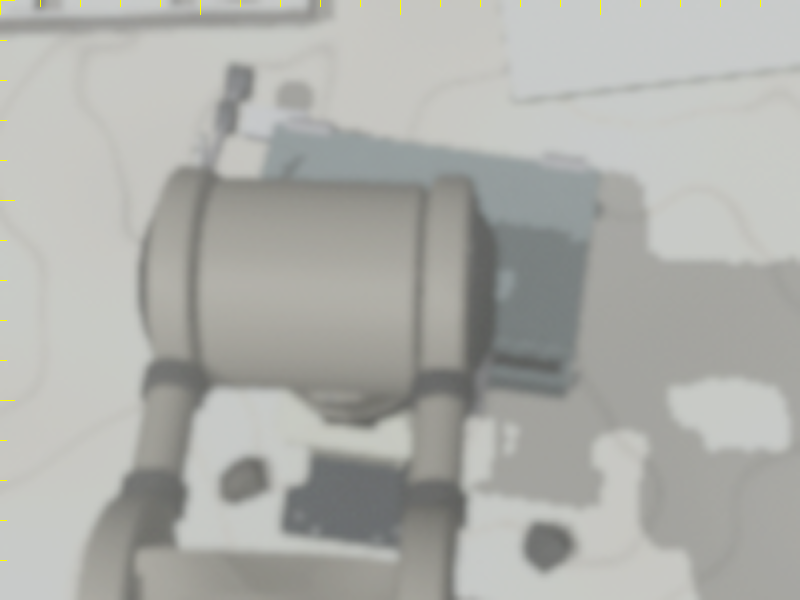

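```bash
python3 - <<'E'
import fit
from fit import *
J=v.jac; C=np.linalg.inv(J.T@J)*.3**2; print("sd a",C[3,3]**.5, "x",C[0,0]**.5)
# drop lid-corner points
fit.obs=[o for o in obs if o[0] in("hl","hr","tip","piv")]
def r2(p): 
    q=v.x.copy(); q[:4]=p[:4]; q[6:10]=p[4:8]
    P=pts(q); r=np.array([proj(k,P[n])[0]-uv-(q[6:8] if k is c else q[8:10]) for n,k,uv in fit.obs])
    return np.r_[r.ravel(),q[6:10]]
w=least_squares(r2,np.r_[v.x[:4],np.zeros(4)],x_scale=[10,10,.1,.1,1,1,1,1]); print(w.x.round(3),w.cost)
# wrist image w10/w7: where would tip be
import pickle
cw,t,s=pickle.load(open("c10.pkl","rb"))
P=pts(v.x); print(proj(cw,P["tip"]),proj(cw,P["piv"]))
c5,t5,s5=pickle.load(open("c5.pkl","rb"))
print(proj(c5,P["tip"]),proj(t5,P["tip"]),proj(s5,P["tip"]))
E
```

```text
sd a 0.005390034331422025 x 0.6608234655811014
[ 6.95516e+02  2.11950e+01 -1.70000e-01  5.05000e-01 -3.51000e-01
  2.50000e-01  3.05000e-01  5.71000e-01] 1.173583227624733
[[329.67637048 -82.28707718]] [[519.13161373  10.03179195]]
[[530.57587899 -78.54214417]] [[158.20167602 177.6751761 ]] [[258.5374045  119.85438159]]
```

Request:
carry_out:
  xyz:
    - [0, 0.073, -0.16]
    - [0, 0.075, -0.155]
    - [0, 0, 0]
    - [0, 0, 0]
    - [0, 0, 0]
  dr:
    - [0, 0, 0]
    - [0, 0, 0]
    - [0, 0, 0]
    - [0, 0, 0]
    - [0, 0, 0]

```text
time: 16.27
tool_pos: [601.5, 37.5, 171.8]
tcp_rot: [-3.138, 0.0, 1.403]
contact_force: [-9.5, -0.5, -2.6]
grip_width: 13.0
```

```bash
python3 - <<'E'
from h import *
import pickle
c=capture("wrist"); crop(c,225,0,287,220,2.75 and 3,"w11.png",1.8) if 0 else cv2.imwrite("pics/w11.png",c["image"]); s=capture("side"); crop(s,230,110,120,110,6,"s11.png",2.2)
t=capture("top");crop(t,150,110,140,105,5,"t11.png"); pickle.dump((c,t,s),open("c11.pkl","wb"))
o=get_obs(); print(o["time"],o["tool_pos"],o["contact_force"],o["grip_width"])
E
```

```text
16.425 [601.51977986  37.48075712 171.81527012] [-7.88433608  0.55981183 -2.58894092] 12.811879342506725
```

View pics/w11.png

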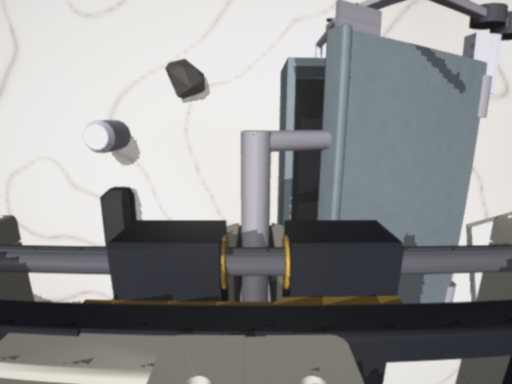

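View pics/s11.png

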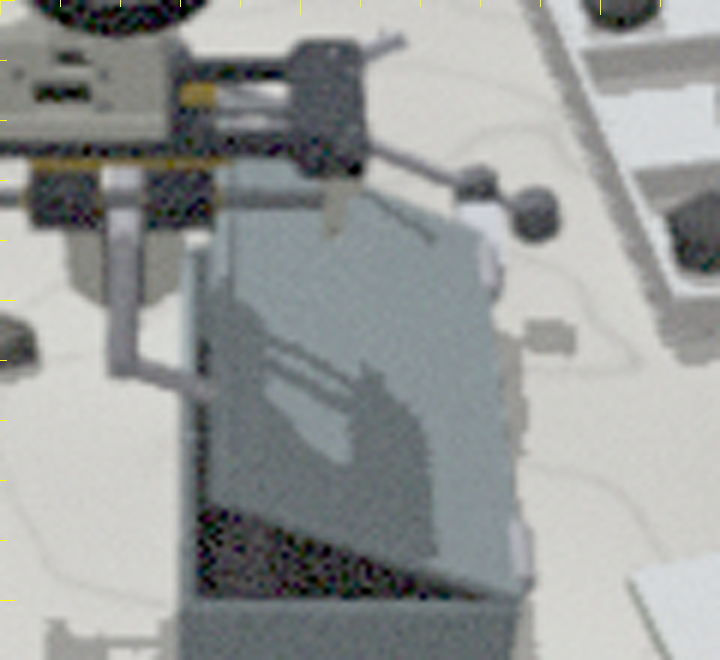

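View pics/t11.png

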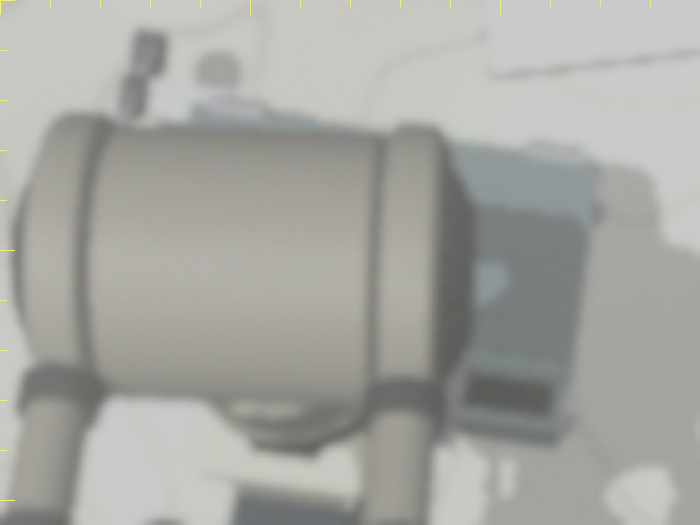

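```bash
python3 - <<'E'
from fit import *
import pickle
cw,t,s2=pickle.load(open("c11.pkl","rb"))
q=v.x.copy(); q[:4]=[695.9,21.4,-.1685,.504]
x,y,w=q[:3]; R=np.array([[np.cos(w),-np.sin(w)],[np.sin(w),np.cos(w)]])
def lidp(r,by,up,a):
    bx=72.5-(r*np.cos(a))+up*np.sin(a); z=76+r*np.sin(a)+up*np.cos(a)
    g=R@[bx,by]+[x,y]; return [g[0],g[1],z]
b=q[8:10]
for a in(.45,.475,.5,.525,.55):
    uv=proj(s2,[lidp(190,-60,0,a),lidp(149,-111,4,a),lidp(149,-111,-4,a),lidp(190,60,0,a)])-b
    print(a,((uv-[229.5,109.5])*6).round(1).tolist(), "wrist he", proj(cw,lidp(190,60,0,a)).round(1))
print("tip", ((proj(s2,lidp(170,142,0,.504))-b-[229.5,109.5])*6).round(1))
crop(s2,240,125,60,90,9,"s12.png",2.2); crop(cw,225,100,130,100,6,"w12.png",1.6)
E
```

```text
0.45 [[116.8, 380.8], [212.8, 500.7], [203.8, 512.1], [122.0, 178.1]] wrist he [[249.1 132.7]]
0.475 [[121.9, 373.8], [217.3, 495.5], [207.9, 506.8], [126.6, 171.0]] wrist he [[253.4 133.1]]
0.5 [[127.2, 366.8], [222.1, 490.3], [212.1, 501.5], [131.5, 163.8]] wrist he [[258.3 133.5]]
0.525 [[132.8, 359.8], [227.1, 485.2], [216.6, 496.3], [136.7, 156.7]] wrist he [[263.6 134. ]]
0.55 [[138.7, 352.9], [232.3, 480.1], [221.4, 491.1], [142.2, 149.7]] wrist he [[269.6 134.4]]
tip [[173.   57.7]]
```

View pics/s12.png

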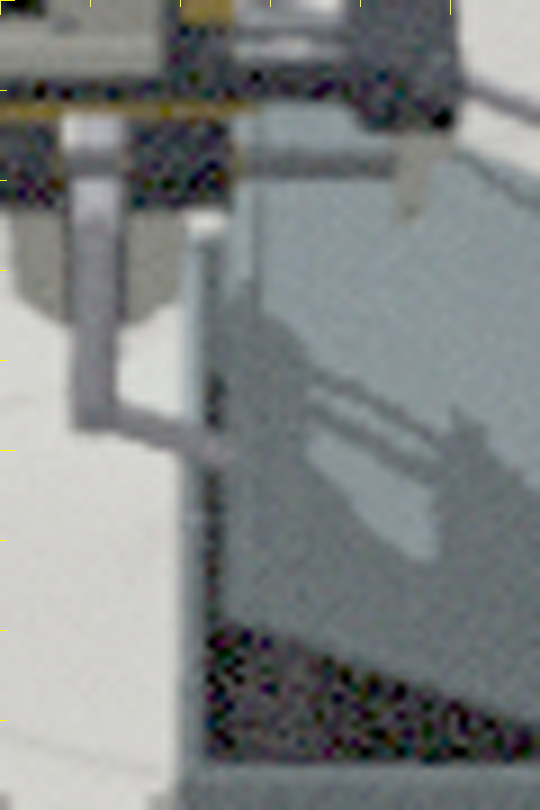

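View pics/w12.png

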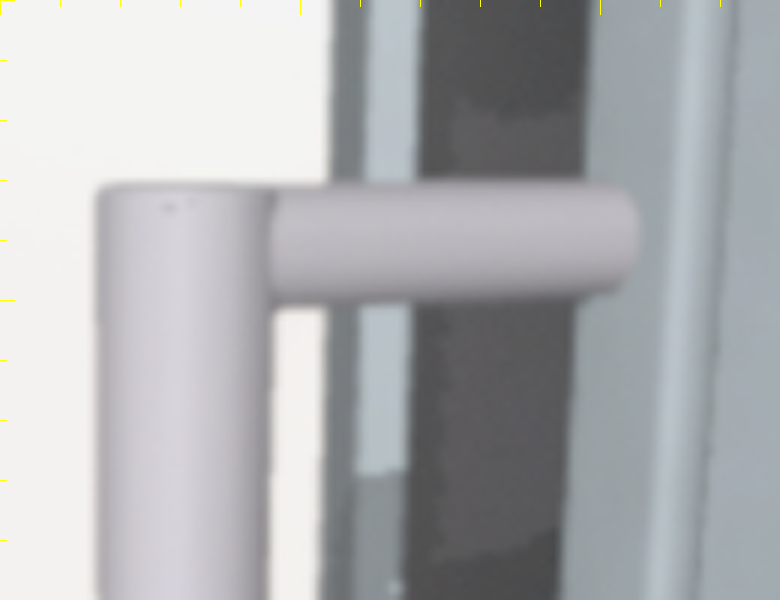

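```bash
python3 - <<'E'
from fit import *
import pickle
cw,t,s2=pickle.load(open("c11.pkl","rb"))
x,y,w=695.9,21.4,-.1685; R=np.array([[np.cos(w),-np.sin(w)],[np.sin(w),np.cos(w)]])
def lidp(r,by,up,a):
    bx=72.5-(r*np.cos(a))+up*np.sin(a); z=76+r*np.sin(a)+up*np.cos(a)
    g=R@[bx,by]+[x,y]; return [g[0],g[1],z]
sl=lambda k,P:(lambda d:d[1]/d[0])(np.diff(proj(k,P),axis=0)[0])
for a in(.46,.48,.5,.52,.54):
    print(a,"arm side",round(sl(s2,[lidp(170,142,0,a),lidp(0,142,0,a)]),4),"lid under",round(sl(s2,[lidp(145,-111,-5,a),lidp(20,-111,-5,a)]),4),"rod",round(sl(s2,[lidp(188,-55,0,a),lidp(150,-55,0,a)]),4))
crop(s2,255,180,70,40,11,"s13.png",2.6); crop(s2,285,120,60,45,12,"s14.png",2.2); crop(s,250,110,70,45,11,"s15.png",2.2)
E
```

```text
0.46 arm side 0.3842 lid under 0.3128 rod 0.3319
0.48 arm side 0.4049 lid under 0.3296 rod 0.3498
0.5 arm side 0.4261 lid under 0.3469 rod 0.3681
0.52 arm side 0.4479 lid under 0.3647 rod 0.387
0.54 arm side 0.4703 lid under 0.383 rod 0.4065
```

View pics/s13.png

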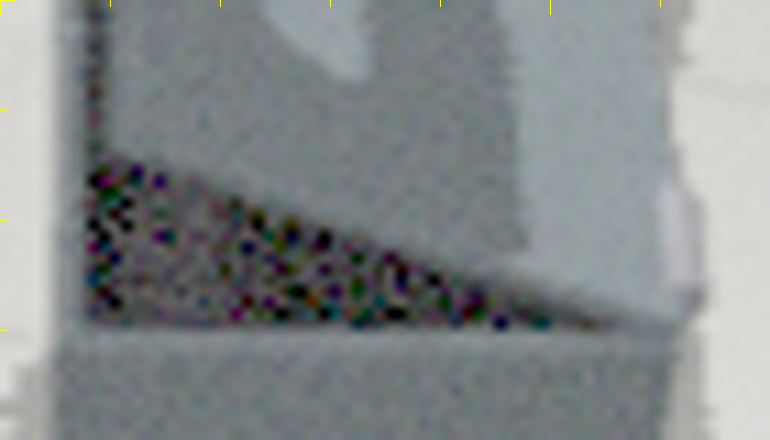

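View pics/s15.png

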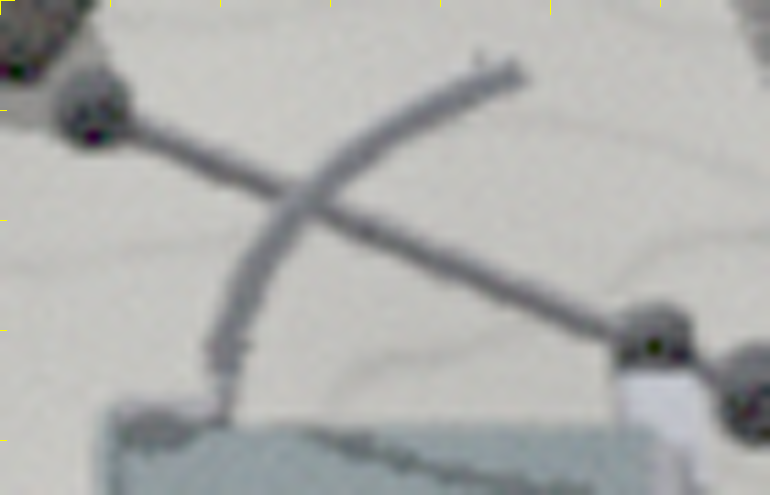

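```bash
python3 - <<'E'
from fit import *
import pickle
cw,t,s2=pickle.load(open("c11.pkl","rb")); c5,t5,s5=pickle.load(open("c5.pkl","rb"))
# arm: columns in side c0 image
for nm,im in(("c0",s),("c5",s5)):
  g=cv2.cvtColor(im["image"],cv2.COLOR_BGR2GRAY).astype(float)
  X=[];Y=[]
  for u in list(range(263,273))+list(range(284,304)):
    p=120+(u-259)*.42; r=np.arange(int(p)-4,int(p)+6); d=np.median(g[r,u])*0+np.sort(g[r,u])[-4:].mean()-g[r,u]; d[d<15]=0
    if d.sum()>0: X.append(u);Y.append((d*r).sum()/d.sum())
  X=np.array(X);Y=np.array(Y);k=np.polyfit(X,Y,1);e=Y-np.polyval(k,X);m=abs(e)<.5;k=np.polyfit(X[m],Y[m],1);print(nm,"arm slope",k, "rms",e[m].std(),m.sum(),len(X))
g=cv2.cvtColor(s2["image"],cv2.COLOR_BGR2GRAY).astype(float)
X=[];Y=[]
for u in range(266,300):
    p=194.5+(u-264.5)*.335; r=np.arange(int(p)-4,int(p)+4); col=g[r,u]
    lo,hi=col.min(),np.median(col[:3]); th=(lo*.0+25+hi)/2
    i=np.where((col[:-1]>=th)&(col[1:]<th))[0]
    if len(i): X.append(u);Y.append(r[i[0]]+(col[i[0]]-th)/(col[i[0]]-col[i[0]+1]))
X=np.array(X);Y=np.array(Y);k=np.polyfit(X,Y,1);e=Y-np.polyval(k,X);m=abs(e)<.6;k=np.polyfit(X[m],Y[m],1);print("lid slope",k,(Y[m]-np.polyval(k,X[m])).std(),m.sum(),len(X))
E
```

```text
c0 arm slope [0.42927544 8.99584039] rms 0.10651375622269746 30 30
c5 arm slope [0.42899333 9.07254366] rms 0.10614894828015475 30 30
lid slope [  0.34536578 101.07019735] 0.24158536257655785 33 34
```

Request:
carry_out:
  xyz:
    - [0, 0.02, -0.04]
    - [0, 0, 0]
    - [0, 0, 0]
    - [0, 0, 0]
    - [0, 0, 0]
  dr:
    - [0, 0, 0]
    - [0, 0, 0]
    - [0, 0, 0]
    - [0, 0, 0]
    - [0, 0, 0]

```text
time: 17.05
tool_pos: [602.7, 37.3, 174.1]
tcp_rot: [-3.138, 0.0, 1.404]
contact_force: [-7.4, 0.5, -3.4]
grip_width: 13.2
```

```bash
python3 - <<'E'
from fit import *
import pickle
cw=capture("wrist");t=capture("top");s2=capture("side")
ps=[];Fs=[];o=get_obs(); print(o["time"],o["tool_pos"],o["contact_force"],o["grip_width"])
d=o["tool_pos"]-[579.6,41.3,79.1]; f=d@[.986,-.167,0]; print("fwd",f,"a_fwd",np.arccos(1-f/190),"a_z",np.arcsin(d[2]/190))
g=cv2.cvtColor(s2["image"],cv2.COLOR_BGR2GRAY).astype(float)
X=[];Y=[]
for u in range(266,300):
    p=193.8+(u-264.5)*.345; r=np.arange(int(p)-4,int(p)+4); col=g[r,u]
    hi=np.median(col[:3]); th=(25+hi)/2
    i=np.where((col[:-1]>=th)&(col[1:]<th))[0]
    if len(i): X.append(u);Y.append(r[i[0]]+(col[i[0]]-th)/(col[i[0]]-col[i[0]+1]))
X=np.array(X);Y=np.array(Y);k=np.polyfit(X,Y,1);e=Y-np.polyval(k,X);m=abs(e)<.6;k=np.polyfit(X[m],Y[m],1);print("lid slope",k,m.sum(),"a",np.interp(k[0],[.3296,.3469,.3647],[.48,.5,.52]))
crop(s2,230,110,120,110,6,"s16.png",2.2); crop(s2,240,125,60,90,9,"s17.png",2.2);cv2.imwrite("pics/w16.png",cw["image"])
pickle.dump((cw,t,s2),open("c16.pkl","wb"))
E
```

```text
17.2 [602.71283343  37.25711756 174.04158766] [-8.25124937 -0.55071902 -3.52772803] 13.145023489768075
fwd 23.464415127792137 a_fwd 0.502246999743828 a_z 0.5232438184709679
lid slope [ 0.3507741  99.09317743] 34 a 0.5043529195084142
```

View pics/s17.png

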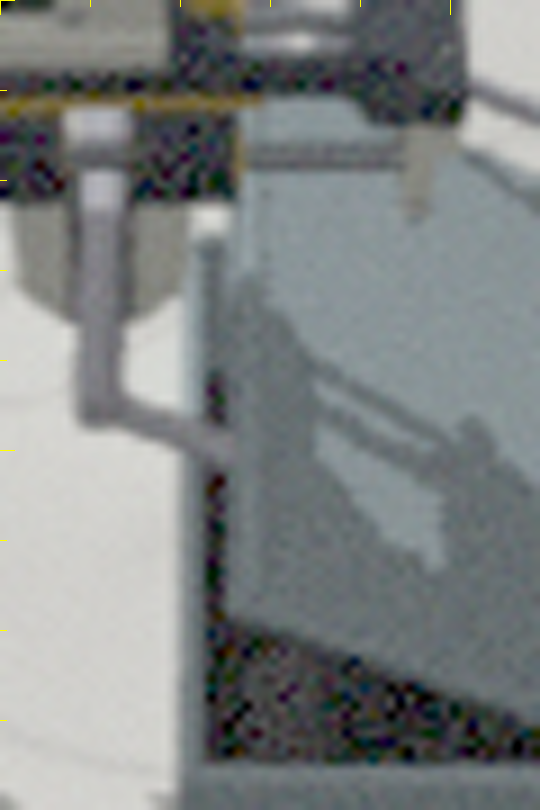

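View pics/w16.png

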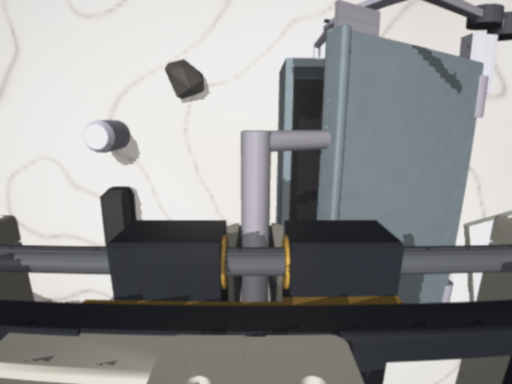

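Request:
carry_out:
  xyz:
    - [0, 0, 0]
    - [0, 0, 0]
    - [0, 0, 0]
    - [0, 0, 0]
    - [0, 0, 0]
    - [0, 0, 0]
    - [0, 0, 0]
    - [0, 0, 0]
  dr:
    - [0, 0, 0]
    - [0, 0, 0]
    - [0, 0, 0]
    - [0, 0, 0]
    - [0, 0, 0]
    - [0, 0, 0]
    - [0, 0, 0]
    - [0, 0, 0]

```text
time: 18.2
tool_pos: [602.7, 37.2, 174.1]
tcp_rot: [-3.138, 0.0, 1.403]
contact_force: [-7.2, 0.6, -3.7]
grip_width: 13.0
```

```bash
python3 - <<'E'
from fit import *
import pickle
cw,t,s2=pickle.load(open("c16.pkl","rb")); s3=capture("side"); t3=capture("top")
crop(s3,150,100,200,150,4,"s18.png",2.2); crop(t3,120,130,200,150,4,"t18.png")
print(np.abs(s3["image"].astype(int)-s2["image"]).mean(), np.abs(s3["image"].astype(int)-s2["image"])[120:220,230:330].mean())
g=cv2.cvtColor(s3["image"],cv2.COLOR_BGR2GRAY).astype(float)
X=[];Y=[]
for u in range(266,300):
    p=193.8+(u-264.5)*.345; r=np.arange(int(p)-4,int(p)+4); col=g[r,u]; th=(25+np.median(col[:3]))/2
    i=np.where((col[:-1]>=th)&(col[1:]<th))[0]
    if len(i): X.append(u);Y.append(r[i[0]]+(col[i[0]]-th)/(col[i[0]]-col[i[0]+1]))
k=np.polyfit(X,Y,1); print("a",np.interp(k[0],[.3296,.3469,.3647],[.48,.5,.52]))
# arm position visible cols
for im in (s,s3):
  g=cv2.cvtColor(im["image"],cv2.COLOR_BGR2GRAY).astype(float); Y=[]
  for u in range(296,304):
    p=120+(u-259)*.42; r=np.arange(int(p)-4,int(p)+6); d=np.sort(g[r,u])[-4:].mean()-g[r,u]; d[d<15]=0; Y.append((d*r).sum()/d.sum())
  print(np.round(Y,2))
E
```

```text
2.804617987738715 3.096433333333333
a 0.5020219998821754
[136.08 136.64 136.89 137.27 137.66 138.24 138.67 139.  ]
[136.1  136.65 136.94 137.25 137.71 138.22 138.68 139.03]
```

View pics/s18.png

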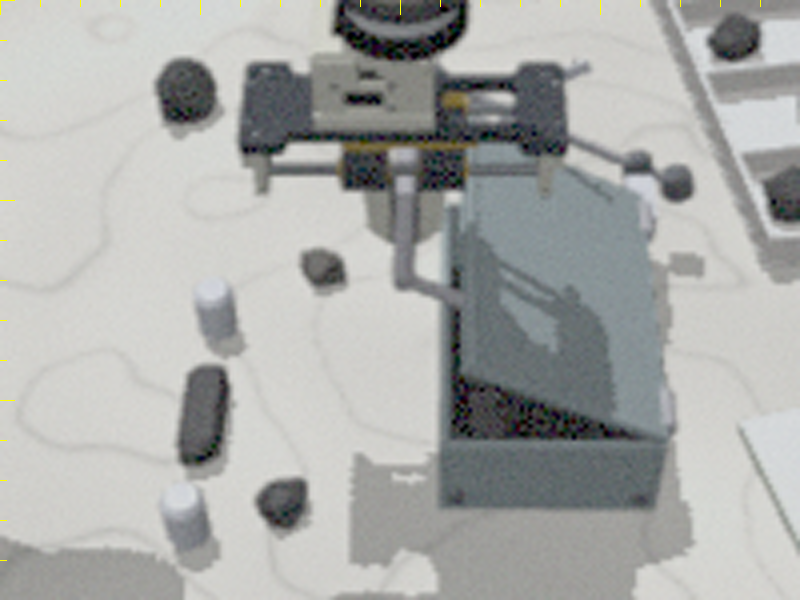

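View pics/t18.png

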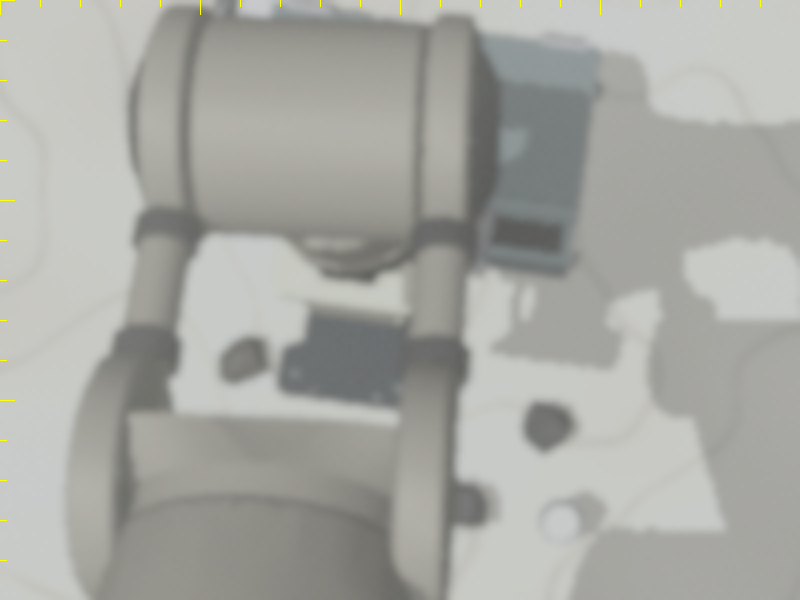

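The side picture shows the fragment midway between the posts and the lid held steady. The arm's pixel line hasn't moved. I'm handing in.

```bash
python3 -c "
from plant import close_job
print(close_job())"
```

```text
the job is handed in; nothing more can be done
None
```

The stone fragment is lying flat midway between the two posts and has been let go. The lid is being held by its handle in line with the index arm. I handed the job in after about 18 s of the 64 s allowed.

**Fragment:** In the side picture its centre is within about 1 mm of the midpoint between the posts. It lies along the line from post to post.

**Lid angle:** The index arm reads about 0.503 rad, with the two-camera fits at 0.502–0.505 and the slope of its line at 0.503. Lid readings at the final pose:

| Reading | Lid angle (rad) |
|---|---|
| Forward travel of the gripped bar | 0.502 |
| Lid edge slope in the side picture | 0.504, then 0.502 a second later |
| Handle end in the side picture (coarse) | about 0.496 |
| Gripper height alone | 0.523 |

The height reading is the one that disagrees. The bar seems to have shifted 3–4 mm along the pads as it turned, so I did not use it.

**Steadiness and surroundings:** The arm pose and forces (about 8 N) stayed steady over the last second before handing in. The index arm's line in the side picture has not moved. The posts and the stones I could see looked unmoved. In the last top picture the robot arm hid one post and most of the fragment, so those checks rest on the side and wrist views. I did not check the jar, brush or the farther stones again; the arm never worked close to them.

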